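# Uncouple the gauges from the calibration manifold and rack them

## Robot

A 7-joint arm with a two-finger parallel gripper is mounted at the origin on the work surface. World frame = base frame: x ahead of the robot, y to its left, z up, the work surface at z = 0. Lengths are in m, angles in rad, forces in N, time in s.
With the tool pointing down it reaches from about 0.425 to 0.925 m from the base axis. Payload 6.8 kg.
Tool frame: the origin (TCP) lies midway between the tips of the shut fingers; the grasp point (between the pads) lies 19 mm behind it; x points along the fingers, y is the direction in which the jaws open and shut, and the axes are right-handed (so a half turn about x gives the same grasp; the last joint's range is limited). The gripper opens to 85 mm and grips with 20 to 120 N. Pads are 22 mm wide; open, the fingers measure 114 mm over their backs; the gripper's body (76 mm by 85 mm) begins 54 mm behind the grasp point. The pads swing forward as they close: fully open they stand 13 mm farther back than shut.
Start: joints at [-1.304, 0.477, 0.022, 1.555, -0.011, 1.109, -0.083], TCP at [0.247, 0.628, 0.231] pointing down, gripper open.
Joint ranges: [-2.96, 2.96], [-0.34, 2.1], [-1.41, 1.46], [0.24, 2.44], [-1.37, 4.51], [0.17, 1.92], [-2.96, 2.96]. Speed limits (rad/s): [2.39, 2.39, 3.14, 3.14, 3.14, 3.14, 3.14].

## Interface

Orientations are given as a rotation vector (axis times angle).
In Python, from bench import r, viewer, nets gives the robot as it stands.
- The arm moves only by the shell command python3 -m pendant 'ROWS' [FORCE]. ROWS is JSON, one flat list of numbers, 5 for each row, row after row: the finger opening in mm, from 0 to 85.4, then the shift along the tool's x, y, z in mm, then the turn about the tool's x in rad. A call has 1 to 20 rows; each row shifts and turns the commanded pose from where the row before left it, along the tool's axes as they then stand; what a row does not reach is not made up. A row lasts 1/8 s, in which the tool goes at most 62.5 mm and 10.7 degrees, less where a joint would pass 70% of its speed; a pose out of reach is approached as far as the arm can. A call with a gripper value outside its range is refused whole. The fingers move at their own pace and stop on an object; FORCE is the grip in N (left out, the last holds). Time passes only in rows, so rows that do not move let the fingers close. It gives the time, the measured TCP pose, the force and the opening at its end, in the units of the state.
- r.get_obs(): the state, without advancing time (a new reading comes with each control period).
- viewer.grab_frame(name): name is "side" or "top" or "wrist"; returns (picture, depth): 480x640x3 uint8, red, green, blue; 480x640 float32, m along the optical axis (not along the pixel's ray), 0 where there is no reading.
- viewer.calibration(name): a dict with "mtx" (3x3 intrinsics, pixels), "distortion" ([k1, k2, p1, p2, k3] as OpenCV has them; the pictures are not rectified), "world_to_cam" (4x4, takes a point from world to camera coordinates). Camera axes: x right, y up, looking along -z (the intrinsics and any distortion apply to the point x, -y, -z); pixel columns grow to the right and rows downward; lengths in m; the calibration is good to about 2 mm. A picture is of the moment at which its call begins: read the wrist's pose just before it. calibration takes no time and is no camera call; for the wrist camera it gives the pose at the moment of the call.
- r.hand_in(): hands the job in, once; it reports no verdict.
Trained networks look in the newest picture that a camera, given by its name, has taken for a name from the list of things; names that differ only in an ending like _2 or _b are one class to them, and where a whole thing is asked for, a point or a joint stands for the part that bears it (a point fixed in the world has none). Each returns a list of dicts, best first, with "score" (0 to 1); they miss things now and then, are a little off and sometimes report something else, mostly with a low value. They report only what shows in the picture. A call takes as long as a camera call.
- nets.look_for(name, camera): "location" ([x, y, z] in m, in world coordinates, good to about 4 mm: the middle of the surface that is visible of it).
- nets.silhouettes(name, camera): "mask" (480x640 bool, what is visible of it).
The state is a dict: "clock": time; "joints": joint angles; "qvel": joint speeds; "tau": joint torques, N m; "tcp_pos": TCP position; "orientation": TCP orientation; "contact_force": force on the tool from outside, world axes, zero at the start; "moment": the same for the moment, N m; "grip_width": finger opening in m.
Only numpy, scipy, OpenCV 4.12 (cv2) and the standard library are available. Lean on these libraries where they do the work, as an engineer would, in place of code of your own. Each camera call takes 0.05 s, during which the arm holds its last target. There are 200 camera calls.

## Task

The gauges have been calibrated and go back in the transport rack. First close the manifold's yellow ball valve (lever fully across the pipe) while the gauges are still coupled; then uncouple every gauge by drawing back its coupling's sleeve and pulling it out, and put these and the gauge lying on the bench into the green rack: set each down in the open bay with its nipple pointing away from the front rail, and slide it along so that the nipple runs under the lip and the whole gauge is past the red-knobbed latch. When all are in, swing the latch fully across behind them, leave every sleeve sprung home, and leave the other things on the bench alone.

Things in the scene. Friction and masses are not known exactly. Their poses are not given: they have to be found in the camera images.
- manifold: fixed aluminium bar 290 mm long (y), 100 mm high. Origin on the bench under its front face; x points away from the gauges, z up. Level couplings stick out to -x at y = +95 (1), 0 (2), -95 mm (3): axes 75 mm high, mouths at x = -60 mm. A coupled gauge: origin at x = -82 mm, same axes (sags up to 3 mm). Valve lever behind the bar; a reference gauge 180 mm high at x = 60, y = 132 mm
- sleeve1_grip (a point): on the axis of sleeve 1 at the middle of its knurled steel barrel (moves with the sleeve; 19 mm behind the mouth when home). Barrel 40 mm across, 34 mm long; behind it a blue rim 50 mm across, 6 mm thick, on whose front fingers can push. A brass body 30 mm across and 18 mm long joins it to the bar
- sleeve2_grip (a point): the same on sleeve 2
- sleeve3_grip (a point): the same on sleeve 3
- sleeve1 (a joint): travel (m) of the sprung sleeve of coupling 1: 0 home (forward), 0.010 fully back, positive along the manifold's +x. Spring about 6 N at home, 14 N fully back. Home, it locks a seated gauge in. Drawn back about 7 mm or more it unlocks and, while it is held back, a damped valve spring pushes the gauge out by 8 mm (takes about 0.3 s)
- sleeve2 (a joint): as sleeve 1, of coupling 2. Let go after the gauge has come out those 8 mm, the sleeve stays 6 to 7 mm back, held by the nipple's collar, and the gauge hangs in the port, drooping up to 8 degrees; about 10 mm more pull (some 5 N) frees the collar and the sleeve snaps home. 45 mm from the locked place the nipple is clear. Pushed back in, the gauge locks again
- sleeve3 (a joint): as sleeves 1 and 2, of coupling 3
- valve (a joint): angle of the ball valve's yellow lever (rad): 0 open (along the pipe, towards the manifold's +x), 1.571 closed (across, towards its -y); turns clockwise seen from above, stays where left, needs about 0.1 N m
- valve_axis (a point): point on the valve lever's upright axis, 126 mm above the bench, at the height of the lever's end block
- valve_tip (a point): middle of the yellow block at the lever's end, 69 mm from the axis: 30 mm along the lever, 22 mm wide, 26 mm high (113 to 139 mm above the bench)
- rack: fixed green sheet-metal channel, 356 mm long (y). Origin under its middle; z up, y towards the open loading bay (y = 85 to 178 mm). Floor 8 mm above the bench. Back wall inside x = +70, 56 mm high; front rail inside x = -72, 25 mm high; end stop at y = -174, 38 mm high. The lip, underside 53.5, top 56.5 mm high, covers x = 30 to 74 mm from y = -178 to 85 mm: nipples slide under it
- latch (a joint): angle of the rack's latch arm (rad): 0 along the front rail (towards the rack's +y), down to -0.6 swung outwards, 1.571 closed (across the channel, towards its +x, at y = 92 mm); clockwise seen from above, stays where left, needs about 0.05 N m. Arm 10 mm thick, 29 to 43 mm above the bench; closed, it clears gauges whose origin is at rack y under 57 mm
- latch_axis (a point): point on the latch's upright pivot (rack x = -92, y = 92 mm), 63 mm above the bench
- latch_tip (a point): middle of the latch's red knob: upright, 18 mm across, 43 to 83 mm above the bench, 58 mm from the pivot
- gaugeA: grey plug-in gauge, 0.25 kg, starts locked in a coupling, or absent. Origin at the middle of its neck, x along its length to the nose, z up. Along x: square housing 60 x 60 mm, -64 to -20 mm (white dial on its -x end); brass neck 26 x 26 mm, -20 to +20 mm (grip here); steel nipple 23 mm across with a groove at 32 to 40 mm, thin nose to 62 mm. Mass centre at x = -30 mm
- gaugeB: blue gauge, otherwise as gaugeA; starts locked in a coupling, or absent
- gaugeC: orange gauge, otherwise as gaugeA; starts locked in a coupling, or absent. Racked, a gauge lies on the rack floor, its axes along the rack's, origin at rack x = 0 (8 mm play either way), z = 38 mm; the first against the end stop at y = -143 mm, the others beside it, 60 mm apart
- gaugeD: black gauge, otherwise as gaugeA; always present, starts lying on the bench between manifold and rack, origin 30 mm above the bench. In the loading bay a gauge's origin is best at rack y = 131 mm
- screwdriver: bystander, to be left alone: red-handled screwdriver, 190 mm; origin at the middle of its underside
- spanner: bystander, to be left alone: steel spanner, 190 mm; origin at the middle of its underside
- leak_spray: bystander, to be left alone: white bottle with a red cap, 52 mm across, 170 mm tall; origin at the middle of its underside
- multimeter: bystander, to be left alone: yellow multimeter lying face up, 175 x 86 x 38 mm; origin at the middle of its underside
- tape_roll: bystander, to be left alone: roll of yellow tape lying flat, 90 mm across, 20 mm high; origin at the middle of its underside
- mug: bystander, to be left alone: white mug, 76 mm across, 90 mm high; origin at the middle of its underside

How it is judged:
By the outcome, as a careful person would: the job done as asked, in the order asked, and still so for the second after the job is handed in, with the robot touching nothing.
Of gaugeA, gaugeB, gaugeC only 2 to 3 are there at a start; the rules pass over those that are not, and their reading is None.
At some moment in a run one of gaugeD may be knocked a few centimetres aside while the robot is not near it.
It also fails if it takes over 210 s, if anything falls off the work surface, if the arm or the gripper's body presses on something with over 40 N, if the wrist force passes 120 N, or if a joint passes its speed limit or range.

## Working session

There is one attempt and no reset: what is moved stays moved. The work goes in short steps, Python scripts to look and compute and a shell command to move; the robot and the scene stay as the last step left them, time stands still between calls to the robot, and variables do not carry over. Pictures are saved under pics/ and viewed, about 12 in all and at most 16, crops included, and the job is handed in when it is done.

```bash
ls; mkdir -p pics; cat > h.py <<'E'
import numpy as np, cv2
from scipy.spatial.transform import Rotation as R
from bench import r, viewer, nets
def snap(name, fn=None, crop=None, scale=1):
    p,d=viewer.grab_frame(name)
    if fn:
        q=p if crop is None else p[crop[0]:crop[1],crop[2]:crop[3]]
        q=cv2.resize(q,None,fx=scale,fy=scale)
        cv2.imwrite('pics/'+fn,q[:,:,::-1])
    return p,d
def cloud(name,d,cal=None):
    c=cal or viewer.calibration(name); K=np.array(c['mtx'],float);D=np.array(c['distortion'],float)
    v,u=np.mgrid[0:480,0:640]
    n=cv2.undistortPoints(np.stack([u,v],-1).reshape(-1,1,2).astype(float),K,D).reshape(480,640,2)
    P=np.stack([n[...,0]*d,-n[...,1]*d,-d,np.ones_like(d)],-1)
    W=P@np.linalg.inv(np.array(c['world_to_cam'])).T
    W=W[...,:3]; W[d<=0]=np.nan
    return W
def st():
    o=r.get_obs(); print('t',round(o['clock'],2),'tcp',np.round(o['tcp_pos'],4),'F',np.round(o['contact_force'],1),'w',round(o['grip_width'],4)); print(np.round(R.from_rotvec(o['orientation']).as_matrix(),3).tolist(), 'j',np.round(o['joints'],2)); return o
E
python3 - <<'E'
from h import *
st()
snap('top','top0.png'); 
names=['manifold','rack','sleeve1_grip','valve_tip','valve_axis','latch_tip','gaugeA','gaugeB','gaugeC','gaugeD','screwdriver','spanner','leak_spray','multimeter','tape_roll','mug']
for n in names:
    print(n,[(np.round(x['location'],3).tolist(),round(x['score'],2)) for x in nets.look_for(n,'top')][:4])
snap('side','side0.png')
E
```

```text
pics
t 0.0 tcp [0.2469 0.6276 0.2304] F [-0.5 -0.3  1.1] w 0.0854
[[-0.001, 0.366, 0.931], [-0.002, 0.931, -0.366], [-1.0, -0.002, 0.0]] j [-1.3   0.48  0.02  1.56 -0.01  1.11 -0.08]
manifold [([0.525, 0.3, 0.1], 0.89)]
rack [([0.49, -0.231, 0.009], 0.76), ([0.482, 0.254, 0.093], 0.3), ([0.737, -0.044, 0.009], 0.28)]
sleeve1_grip [([0.443, 0.34, 0.092], 0.54), ([0.604, 0.311, 0.122], 0.45)]
valve_tip [([0.608, 0.311, 0.125], 0.83)]
valve_axis [([0.528, 0.302, 0.098], 0.92), ([0.446, 0.344, 0.094], 0.22)]
latch_tip []
gaugeA [([0.372, 0.314, 0.099], 0.61), ([0.525, 0.166, 0.092], 0.57), ([0.412, 0.544, 0.022], 0.5), ([0.452, -0.067, 0.039], 0.2)]
gaugeB [([0.412, 0.23, 0.102], 0.73), ([0.48, 0.253, 0.094], 0.63)]
gaugeC [([0.512, 0.016, 0.059], 0.71), ([0.413, 0.23, 0.104], 0.61), ([0.522, 0.165, 0.094], 0.6)]
gaugeD [([0.513, 0.015, 0.054], 0.95)]
screwdriver [([0.379, -0.113, 0.025], 0.56), ([0.45, -0.07, 0.039], 0.45)]
spanner [([0.739, -0.044, 0.011], 0.77), ([0.52, 0.17, 0.093], 0.65), ([0.487, -0.231, 0.007], 0.62), ([0.518, 0.016, 0.056], 0.62)]
leak_spray [([0.743, 0.106, 0.11], 0.9)]
multimeter [([0.757, -0.233, 0.037], 0.64), ([0.607, 0.31, 0.127], 0.59), ([0.444, 0.344, 0.095], 0.29)]
tape_roll [([0.76, -0.232, 0.037], 0.71), ([0.415, 0.546, 0.022], 0.61)]
mug [([0.414, 0.543, 0.021], 0.48), ([0.516, 0.016, 0.056], 0.28)]
```

View pics/top0.png

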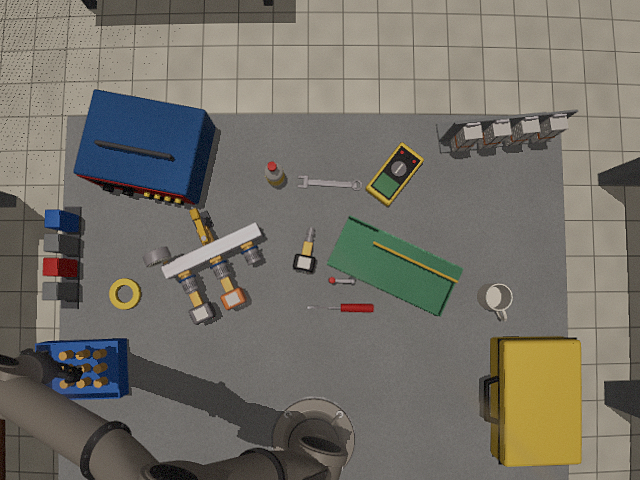

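View pics/side0.png

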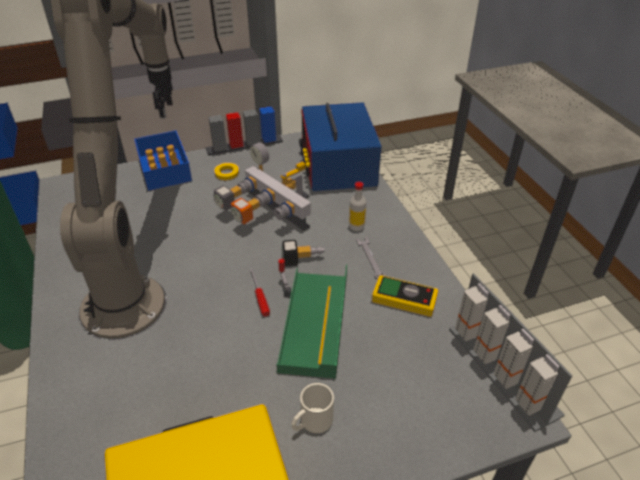

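The top picture shows grey gauge A in coupling 1 at (201,310), orange gauge C in coupling 2 at (232,296), and coupling 3 empty at (252,257). The yellow lever is at (198,222), the black gauge D at (306,255), and the green rack around (395,265) with its bay at upper left. The latch is swung outwards, with its knob at (333,281). The side picture agrees.

```bash
cat >> h.py <<'E'
def rect(pts):
    (c,wh,a)=cv2.minAreaRect(pts[:,:2].astype(np.float32)*1000); b=cv2.boxPoints((c,wh,a)); return np.round(c,1),np.round(wh,1),b
E
python3 - <<'E'
from h import *
p,d=snap('top'); W=cloud('top',d); hsv=cv2.cvtColor(p,cv2.COLOR_RGB2HSV)
def show(n,m):
    P=W[m]; P=P[np.isfinite(P).all(1)]; 
    c,wh,b=rect(P); e=b[1]-b[0]; f=b[2]-b[1]; L=e if np.hypot(*e)>np.hypot(*f) else f
    print(n,len(P),c,wh,'longdir',np.round(L/np.hypot(*L),3),'z',np.round(np.percentile(P[:,2],[5,50,95]),3),'mean',P.mean(0).round(3)); return P
X,Y,Z=W[...,0],W[...,1],W[...,2]
roi=(X>.3)&(X<.75)&(Y>.1)&(Y<.5)
m=roi&(Z>.09)&(Z<.106)&(hsv[...,1]<40)&(hsv[...,2]>150)
n,l,s,_=cv2.connectedComponentsWithStats(m.astype(np.uint8)); k=1+s[1:,4].argmax()
show('bartop',l==k)
y=roi&(hsv[...,0]>18)&(hsv[...,0]<32)&(hsv[...,1]>150)&(Z>.1)
show('lever',y)
g=(hsv[...,0]>60)&(hsv[...,0]<90)&(hsv[...,1]>120)&(X>.3)&(X<.7)&(Y<.05)&(Y>-.5)
P=show('rack',g); show('rackfloor',g&(Z<.02)); show('racktop',g&(Z>.045))
red=((hsv[...,0]<6)|(hsv[...,0]>174))&(hsv[...,1]>150)&(X>.35)&(X<.55)&(Y<0.0)&(Y>-.2)&(Z>.05)
show('knob',red)
D=(X>.4)&(X<.62)&(Y>-.05)&(Y<.07)&(Z>.03)
show('D',D)
ye=(hsv[...,0]>18)&(hsv[...,0]<32)&(hsv[...,1]>120)&(X>.3)&(X<.65)&(Y<-.05)&(Y>-.5)
show('lipedge',ye)
E
```

```text
bartop 1343 [536.4 280.9] [ 38.6 287.7] longdir [ 0.421 -0.907] z [0.094 0.1   0.104] mean [0.537 0.28  0.1  ]
lever 235 [645.6 358.7] [221.2  56.5] longdir [0.659 0.752] z [0.102 0.125 0.142] mean [0.612 0.317 0.126]
rack 134 [ 507.4 -189.4] [442.6 186.7] longdir [0.315 0.949] z [0.004 0.013 0.059] mean [ 0.49  -0.285  0.022]
rackfloor 83 [ 475.9 -249. ] [312.2 124.1] longdir [0.549 0.836] z [0.003 0.01  0.016] mean [ 0.49  -0.29   0.009]
racktop 23 [ 547.4 -180.5] [452.7 146.6] longdir [0.063 0.998] z [0.051 0.058 0.062] mean [ 0.508 -0.264  0.057]
knob 28 [456.2 -51.3] [13.8 14. ] longdir [ 0.001 -1.   ] z [0.073 0.083 0.089] mean [ 0.455 -0.051  0.083]
D 603 [528.8 -15.1] [120.7 131.5] longdir [ 0.942 -0.336] z [0.035 0.056 0.066] mean [0.523 0.018 0.053]
lipedge 262 [ 503.6 -292.4] [272.9   9.7] longdir [0.424 0.906] z [0.008 0.057 0.063] mean [ 0.505 -0.289  0.052]
```

```bash
cat >> h.py <<'E'
def plan(tgt, yaw=None, step=50, o=None):
    """tool-frame rows (dx,dy,dz mm, turn) straight to tgt (m); yaw=world angle (deg) of tool y"""
    o=o or r.get_obs(); M=R.from_rotvec(o['orientation']).as_matrix(); p=np.array(o['tcp_pos'])
    y0=np.degrees(np.arctan2(M[1,1],M[0,1])); dy=0 if yaw is None else (yaw-y0+180)%360-180
    d=(np.array(tgt)-p)*1000; n=max(1,int(np.ceil(max(np.linalg.norm(d)/step,abs(dy)/9.5))))
    tn=round(-np.radians(dy)/n,3); out=[]
    cur=M.copy(); res=np.zeros(3)
    for i in range(n):
        want=d*(i+1)/n; s=np.round(cur.T@(want-res)); res=res+cur@s
        out.append([*map(int,s),tn]); cur=cur@R.from_rotvec([tn,0,0]).as_matrix()
    print('yaw',round(y0,1),'n',n,out)
E
python3 - <<'E'
from h import *
c=viewer.calibration('wrist'); o=st(); Wc=np.linalg.inv(np.array(c['world_to_cam'])); M=R.from_rotvec(o['orientation']).as_matrix()
print(M.T@(Wc[:3,3]-o['tcp_pos']), (M.T@Wc[:3,:3]).round(3), c['mtx'])
plan([.57,.29,.35],114.9)
E
```

```text
t 0.95 tcp [0.2471 0.6282 0.2313] F [ 0.1 -0.5 -0.7] w 0.0853
[[-0.0, 0.366, 0.931], [-0.0, 0.931, -0.366], [-1.0, -0.0, -0.0]] j [-1.3   0.48  0.02  1.56 -0.01  1.11 -0.08]
[-0.14291165  0.00047401 -0.07973238] [[ 0.     0.309 -0.951]
 [ 1.    -0.     0.   ]
 [-0.    -0.951 -0.309]] [[411.317225     0.         316.74396588]
 [  0.         411.317225   241.5838237 ]
 [  0.           0.           1.        ]]
yaw 68.5 n 10 [[-12, -20, 42, np.float64(-0.081)], [-12, -23, 41, np.float64(-0.081)], [-12, -26, 39, np.float64(-0.081)], [-11, -29, 36, np.float64(-0.081)], [-12, -32, 34, np.float64(-0.081)], [-12, -35, 32, np.float64(-0.081)], [-12, -37, 28, np.float64(-0.081)], [-12, -40, 25, np.float64(-0.081)], [-12, -41, 22, np.float64(-0.081)], [-12, -43, 19, np.float64(-0.081)]]
```

```bash
python3 -m pendant '[0,-12,-20,42,-0.081, 0,-12,-23,41,-0.081, 0,-12,-26,39,-0.081, 0,-12,-29,36,-0.081, 0,-12,-32,34,-0.081, 0,-12,-35,32,-0.081, 0,-12,-37,28,-0.081, 0,-12,-40,25,-0.081, 0,-12,-41,22,-0.081, 0,-12,-43,19,-0.081, 0,0,0,0,0]' 60
python3 - <<'E'
from h import *
st(); c=viewer.calibration('wrist'); p,d=snap('wrist','w1.png'); W=cloud('wrist',d,c); np.save('w1.npy',W); cv2.imwrite('w1raw.png',p[:,:,::-1])
hsv=cv2.cvtColor(p,cv2.COLOR_RGB2HSV); X,Y,Z=W[...,0],W[...,1],W[...,2]
def show(n,m):
    k,l,s,_=cv2.connectedComponentsWithStats(m.astype(np.uint8)); P=W[l==1+s[1:,4].argmax()]
    c,wh,b=rect(P); e=b[1]-b[0]; f=b[2]-b[1]; L=e if np.hypot(*e)>np.hypot(*f) else f
    print(n,len(P),c,wh,np.round(L/np.hypot(*L),3),np.degrees(np.arctan2(L[1],L[0])).round(1),'z',np.round(np.percentile(P[:,2],[5,50,95]),3))
show('bar',(Z>.094)&(Z<.106)&(hsv[...,1]<50)&(hsv[...,2]>120)&(X>.4)&(X<.65))
show('lever',(hsv[...,0]>18)&(hsv[...,0]<32)&(hsv[...,1]>150)&(Z>.132)&(Z<.145))
for n in ['valve_tip','valve_axis','sleeve1_grip','sleeve2_grip','gaugeA','gaugeC']: print(n,[(np.round(x['location'],3).tolist(),round(x['score'],2)) for x in nets.look_for(n,'wrist')][:3])
E
```

```text
clock: 2.33
tcp_pos: [0.574, 0.2852, 0.3524]
orientation: [-0.337, 1.542, 0.334]
contact_force: [-0.0, 0.8, -0.5]
grip_width: -0.0
t 2.33 tcp [0.574  0.2852 0.3524] F [-0.   0.8 -0.5] w -0.0
[[0.003, -0.415, 0.91], [-0.001, 0.91, 0.415], [-1.0, -0.002, 0.002]] j [-0.6   0.34  0.05  1.49 -0.02  1.31  1.45]
bar 12757 [535.1 282.7] [ 40.2 289.5] [ 0.423 -0.906] -65.0 z [0.099 0.1   0.102]
lever 636 [630.2 321.7] [29.2 20.9] [0.91  0.415] 24.5 z [0.135 0.139 0.14 ]
valve_tip [([0.599, 0.31, 0.123], 0.74)]
valve_axis [([0.52, 0.306, 0.098], 0.7)]
sleeve1_grip [([0.441, 0.345, 0.092], 0.57)]
sleeve2_grip [([0.443, 0.34, 0.094], 0.74), ([0.482, 0.258, 0.093], 0.7), ([0.74, 0.005, 0.01], 0.45)]
gaugeA [([0.393, 0.32, 0.078], 0.74)]
gaugeC [([0.432, 0.237, 0.089], 0.98)]
```

View pics/w1.png

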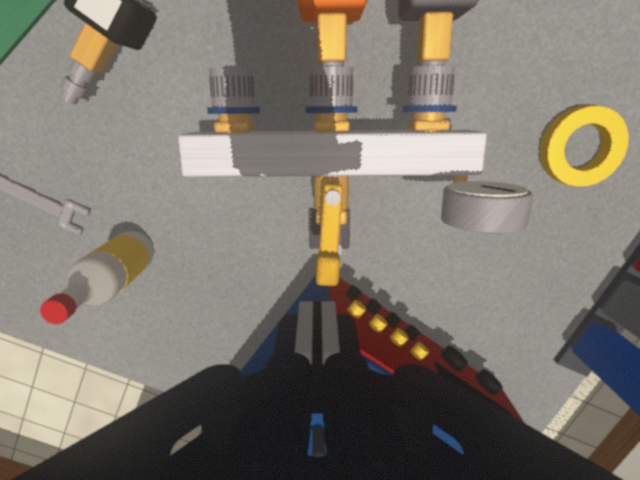

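The wrist view shows the lever pointing along manifold +x, with its pivot at (332,197) and tip block at (328,268). The bar is at (333,152), both gauges are at the top, and the blue instrument case is close behind the lever at about (350,300).

```bash
cat >> h.py <<'E'
MO=np.array([.5170,.2742]); my_=np.radians(25.0)
mx=np.array([np.cos(my_),np.sin(my_)]); mY=np.array([-mx[1],mx[0]])
def m2w(x,y): return MO+x/1000*mx+y/1000*mY
def w2m(P): q=(np.asarray(P)[...,:2]-MO)*1000; return np.stack([q@mx,q@mY],-1)
E
python3 - <<'E'
from h import *
p,d=snap('top'); W=cloud('top',d); q=w2m(W); Z=W[...,2]
for lo,hi in [(.02,.1),(.1,.15),(.15,.2),(.2,.3)]:
    m=(Z>lo)&(Z<hi)&(q[...,0]>60)&(q[...,0]<230)
    for y0 in range(-80,121,40):
        s=m&(abs(q[...,1]-y0)<20); print(lo,y0,s.sum(), np.percentile(q[...,0][s],[1,10]).round() if s.any() else '')
print('tip',w2m([.6302,.3217]),'axis',w2m([.5675,.2928]))
plan([*m2w(111.6,23.5),.17],115)
import math
prev=None
for th in np.linspace(0,90,10):
    t=np.radians(th); c=np.array([54,-4.5])+58*np.array([np.cos(t),-np.sin(t)])+(26 if th>0 else 28)*np.array([np.sin(t),np.cos(t)])
    yaw=np.radians(115-th); y=np.array([np.cos(yaw),np.sin(yaw)]); z=np.array([np.sin(yaw),-np.cos(yaw)]); w=m2w(*c)
    if prev is not None: dw=(w-prev[0])*1000; print(int(th),np.round(dw@prev[1],1),np.round(dw@prev[2],1),end=' | ')
    prev=(w,y,z)
E
```

```text
0.02 -80 0 
0.02 -40 137 [183. 188.]
0.02 0 155 [60. 67.]
0.02 40 34 [178. 180.]
0.02 80 0 
0.02 120 0 
0.1 -80 0 
0.1 -40 93 [182. 186.]
0.1 0 158 [62. 68.]
0.1 40 12 [178. 180.]
0.1 80 0 
0.1 120 0 
0.15 -80 0 
0.15 -40 156 [186. 195.]
0.15 0 303 [174. 181.]
0.15 40 23 [195. 203.]
0.15 80 0 
0.15 120 0 
0.2 -80 0 
0.2 -40 0 
0.2 0 0 
0.2 40 0 
0.2 80 0 
0.2 120 0 
tip [122.66840893  -4.79076734] axis [53.62924291 -4.48489738]
yaw 115.0 n 4 [[45, 8, 14, np.float64(0.0)], [46, 7, 14, np.float64(0.0)], [45, 8, 15, np.float64(0.0)], [45, 7, 14, np.float64(0.0)]]
10 -12.5 3.6 | 20 -10.5 3.6 | 30 -10.5 3.6 | 40 -10.5 3.6 | 50 -10.5 3.6 | 60 -10.5 3.6 | 70 -10.5 3.6 | 80 -10.5 3.6 | 90 -10.5 3.6 |
```

```bash
python3 - <<'E'
from h import *
plan([*m2w(106,27),.20],115); plan([*m2w(106,27),.122],115)
E
python3 -m pendant '[0,38,8,8,0, 0,38,8,8,0, 0,38,8,8,0, 0,38,8,8,0, 0,0,0,0,0]'
python3 - <<'E'
from h import *
st(); plan([*m2w(106,27),.122],115)
E
```

```text
yaw 115.0 n 4 [[38, 8, 13, np.float64(0.0)], [38, 9, 13, np.float64(0.0)], [37, 8, 12, np.float64(0.0)], [38, 9, 13, np.float64(0.0)]]
yaw 115.0 n 5 [[46, 7, 10, np.float64(0.0)], [46, 7, 11, np.float64(0.0)], [45, 6, 10, np.float64(0.0)], [46, 7, 10, np.float64(0.0)], [46, 7, 10, np.float64(0.0)]]
clock: 3.35
tcp_pos: [0.5834, 0.3328, 0.1959]
orientation: [-0.345, 1.55, 0.342]
contact_force: [-0.2, 0.0, 0.1]
grip_width: 0.0
t 3.35 tcp [0.5834 0.3328 0.1959] F [-0.2  0.   0.1] w 0.0
[[-0.006, -0.424, 0.906], [-0.003, 0.906, 0.424], [-1.0, -0.0, -0.007]] j [-0.63  0.51  0.03  1.59 -0.02  1.05  1.41]
yaw 115.1 n 2 [[37, 1, 11, np.float64(0.001)], [37, 1, 11, np.float64(0.001)]]
```

```bash
python3 -m pendant '[0,20,2,22,0, 0,54,0,0,0, 0,0,0,0,0, 0,0,-4,0,0, 0,0,-9.4,3.7,0.1745, 0,0,-9.4,3.7,0.1745, 0,0,-9.4,3.7,0.1745, 0,0,-9.4,3.7,0.1745, 0,0,-9.4,3.7,0.1745, 0,0,-9.4,3.7,0.1745, 0,0,-9.4,3.7,0.1745, 0,0,-9.4,3.7,0.1745, 0,0,-9.4,3.7,0.1745, 0,0,-2,0,0, 0,0,0,0,0]'
python3 - <<'E'
from h import *
o=st(); print(w2m(o['tcp_pos']))
snap('top','top1.png',(180,330,120,350),3); print([(np.round(x['location'],3).tolist(),round(x['score'],2), w2m(x['location'])) for x in nets.look_for('valve_tip','top')][:2])
E
```

```text
clock: 5.22
tcp_pos: [0.6157, 0.2585, 0.1278]
orientation: [0.883, 1.383, -0.876]
contact_force: [1.2, -0.3, 3.2]
grip_width: 0.0001
t 5.22 tcp [0.6157 0.2585 0.1278] F [ 1.2 -0.3  3.2] w 0.0001
[[0.004, 0.905, 0.425], [0.002, 0.425, -0.905], [-1.0, 0.005, -0.001]] j [-0.79  0.6   0.43  1.69 -0.3   0.91  0.2 ]
[ 82.84396422 -55.94858332]
[([0.599, 0.228, 0.135], 0.38, array([ 54.73779877, -76.16970124]))]
```

```bash
python3 -m pendant '[0,0,-4,0,0, 0,0,-2,0,0, 0,0,0,0,0]'
python3 -m pendant '[0,0,-3,0,0, 0,0,0,0,0]'
```

```text
clock: 5.7
tcp_pos: [0.6122, 0.257, 0.1262]
orientation: [0.887, 1.38, -0.875]
contact_force: [12.4, 3.9, -3.2]
grip_width: -0.0002
clock: 5.95
tcp_pos: [0.6118, 0.257, 0.1266]
orientation: [0.889, 1.376, -0.871]
contact_force: [18.5, 8.0, -8.1]
grip_width: -0.0001
```

```bash
python3 -m pendant '[0,0,8,0,0, 0,-50,0,0,0, 85,-50,0,0,0]'
python3 - <<'E'
from h import *
st(); plan([*m2w(-15,45),.24],115)
E
```

```text
clock: 6.32
tcp_pos: [0.6116, 0.2568, 0.2249]
orientation: [0.879, 1.387, -0.886]
contact_force: [0.7, 0.4, -0.5]
grip_width: 0.017
t 6.33 tcp [0.6116 0.2568 0.2249] F [ 0.7  0.4 -0.5] w 0.017
[[-0.004, 0.906, 0.423], [-0.002, 0.423, -0.906], [-1.0, -0.005, 0.0]] j [-0.82  0.5   0.47  1.61 -0.25  1.1   0.15]
yaw 25.0 n 10 [[-1, -9, -10, np.float64(-0.157)], [-2, -8, -12, np.float64(-0.157)], [-1, -6, -12, np.float64(-0.157)], [-2, -4, -13, np.float64(-0.157)], [-1, -1, -14, np.float64(-0.157)], [-2, 0, -14, np.float64(-0.157)], [-1, 3, -13, np.float64(-0.157)], [-2, 5, -13, np.float64(-0.157)], [-1, 6, -12, np.float64(-0.157)], [-2, 9, -11, np.float64(-0.157)]]
```

```bash
python3 -m pendant '[85,-1,-9,-10,-0.157, 85,-2,-8,-12,-0.157, 85,-1,-6,-12,-0.157, 85,-2,-4,-13,-0.157, 85,-1,-1,-14,-0.157, 85,-2,0,-14,-0.157, 85,-1,3,-13,-0.157, 85,-2,5,-13,-0.157, 85,-1,6,-12,-0.157, 85,-2,9,-11,-0.157, 85,0,0,0,0]'
python3 - <<'E'
from h import *
o=st(); print(w2m(o['tcp_pos'])); c=viewer.calibration('wrist'); p,d=snap('wrist','w2.png'); W=cloud('wrist',d,c); q=w2m(W); Z=W[...,2]
hsv=cv2.cvtColor(p,cv2.COLOR_RGB2HSV)
m=(abs(Z-.1)<.004)&(q[...,0]>-15)&(q[...,0]<50)&(abs(q[...,1])<160)
print('bar x',np.percentile(q[...,0][m],[1,99]),'y',np.percentile(q[...,1][m],[1,99]))
for y0 in (0,95):
    s=(abs(q[...,1]-y0)<33)&(q[...,0]<-15)&(q[...,0]>-170)
    for x0 in range(-160,-15,8):
        b=s&(abs(q[...,0]-x0)<4)&(Z>.06)
        if b.sum()>20: yy=q[...,1][b]; print(y0,x0,b.sum(),'y',np.percentile(yy,[2,98]).round(1),'z',np.percentile(Z[b],[50,97]).round(4))
E
```

```text
clock: 7.7
tcp_pos: [0.4841, 0.3095, 0.2398]
orientation: [-0.342, 1.546, 0.342]
contact_force: [1.2, 0.3, 0.0]
grip_width: 0.0851
t 7.7 tcp [0.4841 0.3095 0.2398] F [1.2 0.3 0. ] w 0.0851
[[-0.002, -0.422, 0.907], [-0.001, 0.907, 0.422], [-1.0, 0.0, -0.002]] j [-0.77  0.3   0.12  1.8  -0.04  1.04  1.37]
[-14.93658674  45.91777466]
bar x [-0.05566931 38.34643001] y [-140.37541198  141.19128218]
0 -152 262 y [-20.9  25.6] z [0.0966 0.0997]
0 -144 1129 y [-26.2  28.6] z [0.1002 0.1023]
0 -136 1363 y [-27.3  30.3] z [0.1017 0.1032]
0 -128 1344 y [-27.3  30.2] z [0.1019 0.1036]
0 -120 1332 y [-27.2  30.2] z [0.1023 0.1037]
0 -112 1237 y [-27.2  30.2] z [0.1024 0.104 ]
0 -104 1089 y [-25.   28.7] z [0.0989 0.1025]
0 -96 484 y [-11.8  13.3] z [0.0858 0.0873]
0 -88 479 y [-11.8  13.3] z [0.086  0.0874]
0 -80 476 y [-11.6  13.3] z [0.0863 0.0877]
0 -72 473 y [-11.8  13.3] z [0.0865 0.088 ]
0 -64 382 y [-11.2  13.1] z [0.0858 0.088 ]
0 -56 712 y [-17.7  19.7] z [0.0901 0.0958]
0 -48 632 y [-17.8  20.2] z [0.0929 0.0961]
0 -40 611 y [-18.1  20.1] z [0.0931 0.0964]
0 -32 5541 y [-21.1  25.7] z 
[... 233 characters left out ...]
.102  0.1037]
95 -128 1352 y [ 65.3 122.7] z [0.1022 0.1039]
95 -120 1331 y [ 65.3 122.8] z [0.1026 0.104 ]
95 -112 1253 y [ 65.3 123. ] z [0.1027 0.1042]
95 -104 1097 y [ 66.7 120.7] z [0.0994 0.103 ]
95 -96 483 y [ 82.2 107.2] z [0.0861 0.0875]
95 -88 489 y [ 82.2 107.2] z [0.0862 0.0879]
95 -80 475 y [ 82.2 107.2] z [0.0865 0.088 ]
95 -72 473 y [ 82.2 107.2] z [0.0867 0.0882]
95 -64 387 y [ 82.2 106.7] z [0.0861 0.0882]
95 -56 709 y [ 75.9 113.1] z [0.0901 0.0959]
95 -48 640 y [ 75.2 113.2] z [0.0931 0.0962]
95 -40 609 y [ 75.1 113.1] z [0.093  0.0962]
95 -32 5536 y [ 67.3 114.3] z [0.3196 0.3263]
95 -24 12332 y [ 65.  117.3] z [0.3027 0.3197]
95 -16 2147 y [ 80.5 111.6] z [0.3051 0.3093]
```

View pics/w2.png

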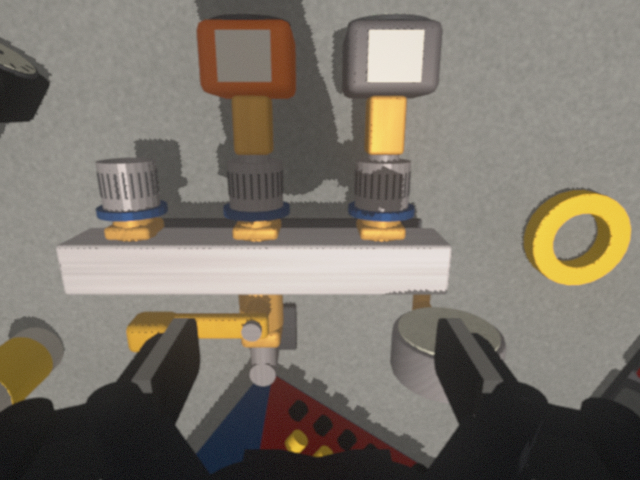

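The picture shows the lever now across the pipe, parallel to the bar (block at (145,330), pivot at (252,330)). Both gauges are still coupled, with sleeves 2 and 1 at (255,185) and (383,185).

```bash
python3 - <<'E'
from h import *
plan([*m2w(-41,.8),.052],115)
E
python3 -m pendant '[70,20,-23,-13,0, 70,20,-22,-13,0, 70,48,0,0,0, 70,50,0,0,0, 70,50,0,0,0, 70,0,0,0,0]' 60
python3 - <<'E'
from h import *
o=st(); print(w2m(o['tcp_pos']))
E
```

```text
yaw 114.8 n 4 [[47, -11, -7, np.float64(-0.001)], [47, -11, -6, np.float64(-0.001)], [47, -11, -7, np.float64(-0.001)], [47, -11, -6, np.float64(-0.001)]]
clock: 8.5
tcp_pos: [0.4787, 0.2552, 0.0489]
orientation: [-0.342, 1.552, 0.336]
contact_force: [-0.7, 0.4, 0.8]
grip_width: 0.0701
t 8.5 tcp [0.4787 0.2552 0.0489] F [-0.7  0.4  0.8] w 0.0701
[[-0.007, -0.419, 0.908], [-0.005, 0.908, 0.419], [-1.0, -0.002, -0.008]] j [-0.68  0.51  0.1   2.01 -0.08  0.63  1.47]
[-42.79632285  -1.03727985]
```

```bash
python3 -m pendant '[70,-2,2,2,0, 30,0,0,0,0, 30,0,0,0,0, 30,0,0,0,0, 30,0,0,0,0, 30,0,0,4,0, 30,0,0,5,0, 30,0,0,3,0, 30,0,0,0,0, 30,0,0,0,0, 30,0,0,0,0]' 70
python3 - <<'E'
from h import *
o=st(); print(w2m(o['tcp_pos']))
E
```

```text
clock: 9.88
tcp_pos: [0.4921, 0.2624, 0.0569]
orientation: [-0.341, 1.547, 0.338]
contact_force: [-10.5, -10.0, 23.0]
grip_width: 0.0392
t 9.88 tcp [0.4921 0.2624 0.0569] F [-10.5 -10.   23. ] w 0.0392
[[-0.002, -0.419, 0.908], [-0.003, 0.908, 0.419], [-1.0, -0.002, -0.003]] j [-0.68  0.52  0.1   1.98 -0.08  0.66  1.48]
[-27.50635616  -0.16539146]
```

```bash
python3 -m pendant '[70,0,0,0,0, 70,0,0,0,0, 70,0,0,-22,0, 70,0,0,-22,0, 70,0,0,-21,0, 70,0,0,0,0]' 70
python3 - <<'E'
from h import *
o=st(); print(w2m(o['tcp_pos'])); p,d=snap('wrist'); W=cloud('wrist',d); q=w2m(W); Z=W[...,2]
print([(np.round(x['location'],3).tolist(),round(x['score'],2),w2m(x['location'])) for x in nets.look_for('gaugeC','wrist')][:2])
s=(abs(q[...,1])<33)
for x0 in range(-170,-15,10):
        b=s&(abs(q[...,0]-x0)<4)&(Z>.06)&(Z<.12)
        if b.sum()>20: yy=q[...,1][b]; print(x0,b.sum(),'y',np.percentile(yy,[2,98]).round(1),'z',np.percentile(Z[b],[50,97]).round(4))
cv2.imwrite('pics/w3.png',p[:,:,::-1])
E
```

```text
clock: 10.62
tcp_pos: [0.4334, 0.2381, 0.0549]
orientation: [-0.341, 1.543, 0.342]
contact_force: [-0.3, 0.9, 0.1]
grip_width: 0.0698
t 10.62 tcp [0.4334 0.2381 0.0549] F [-0.3  0.9  0.1] w 0.0698
[[0.0, -0.422, 0.907], [0.001, 0.907, 0.422], [-1.0, 0.001, 0.001]] j [-0.71  0.44  0.1   2.13 -0.08  0.58  1.45]
[-91.01183432   2.64426461]
[([0.397, 0.219, 0.094], 0.83, array([-132.40572378,    0.94567965]))]
-160 1672 y [-20.7  22.1] z [0.0874 0.0909]
-150 7216 y [-26.5  27.8] z [0.0929 0.0948]
-140 6624 y [-27.   28.3] z [0.0947 0.0961]
-130 6273 y [-27.   28.2] z [0.0959 0.0973]
-120 5533 y [-26.9  28.2] z [0.0969 0.0981]
-110 162 y [-23.7  25.6] z [0.0954 0.0961]
-100 3044 y [-32.9  12.4] z [0.0825 0.1178]
-90 2605 y [-32.2  12.6] z [0.0834 0.1   ]
-80 2097 y [-32.   12.7] z [0.0845 0.0926]
-70 940 y [-10.6  11.5] z [0.0844 0.0859]
-60 1020 y [-10.3  11.3] z [0.0839 0.086 ]
-50 1734 y [-18.8  19.7] z [0.0728 0.0824]
```

```bash
python3 -m pendant '[70,6,-2,-2,0, 20,0,0,0,0, 20,0,0,0,0, 20,0,0,0,0, 20,0,0,0,0, 20,0,0,0,0, 20,0,0,-8,0, 20,0,0,-10,0, 20,0,0,-12,0, 20,0,0,-14,0, 20,0,0,0,0]' 80
python3 - <<'E'
from h import *
o=st(); print(w2m(o['tcp_pos']))
E
```

```text
clock: 12.1
tcp_pos: [0.3913, 0.2159, 0.0481]
orientation: [-0.342, 1.546, 0.341]
contact_force: [0.2, 0.3, -2.9]
grip_width: 0.0253
t 12.1 tcp [0.3913 0.2159 0.0481] F [ 0.2  0.3 -2.9] w 0.0253
[[-0.002, -0.422, 0.907], [-0.001, 0.907, 0.422], [-1.0, -0.0, -0.002]] j [-0.72  0.4   0.09  2.23 -0.08  0.51  1.44]
[-138.5430609     0.31547176]
```

```bash
python3 -m pendant '[20,-50,0,0,0, 20,-50,0,0,0, 20,-45,0,0,0]'
python3 - <<'E'
from h import *
p,d=snap('top'); W=cloud('top',d); X,Y,Z=[W[...,i] for i in range(3)]
ry=np.array([np.cos(np.radians(65)),np.sin(np.radians(65))]); rx=np.array([ry[1],-ry[0]])
print(p[260,360],p[285,420])
P_=p.astype(int); g=(P_[...,1]>P_[...,0]+25)&(P_[...,1]>P_[...,2]+10)&(X>.3)&(X<.7)&(Y<.05)&(Y>-.5)
k,l,s,_=cv2.connectedComponentsWithStats(g.astype(np.uint8)); m=l==1+s[1:,4].argmax(); P=W[m]; P=P[np.isfinite(P).all(1)]
for nm,Q in (('all',P),('hi',P[P[:,2]>.045]),('floor',P[P[:,2]<.015])):
    c,wh,b=rect(Q); e=b[1]-b[0]; f=b[2]-b[1]; L=e if np.hypot(*e)>np.hypot(*f) else f
    print(nm,len(Q),c,wh,np.degrees(np.arctan2(L[1],L[0])).round(2)%180); q=(Q[:,:2]-[.4934,-.2363])*1000
    print('  x',np.percentile(q@rx,[.5,2,50,98,99.5]).round(1),'y',np.percentile(q@ry,[.5,2,98,99.5]).round(1))
st(); print([(x['location'],x['score']) for x in nets.look_for('latch_tip','top')])
E
```

```text
clock: 12.48
tcp_pos: [0.3932, 0.2169, 0.1952]
orientation: [-0.341, 1.543, 0.341]
contact_force: [0.5, 0.4, -2.4]
grip_width: 0.0253
[ 76 118  90] [ 65 105  77]
all 6212 [ 499.2 -234.1] [355.8 161. ] 64.74
  x [-75.  -73.4  -2.5  72.   75.1] y [-170.3 -166.4  175.6  180.7]
hi 1233 [ 544.9 -269.9] [367.3 113.8] 48.82
  x [36.9 38.3 56.5 73.7 74.6] y [-170.3 -166.7  139.7  168.8]
floor 4471 [ 499.8 -232.8] [353.1 160.8] 64.78
  x [-74.9 -68.8 -15.2  66.   81.5] y [-167.9 -161.7  177.1  181.2]
t 12.53 tcp [0.3959 0.2186 0.2005] F [1.5 0.8 2.2] w 0.0248
[[0.007, -0.421, 0.907], [0.006, 0.907, 0.421], [-1.0, 0.002, 0.009]] j [-0.77  0.14  0.13  2.11 -0.02  0.88  1.39]
[([0.525, 0.1695, 0.0911], 0.51), ([0.453, -0.0723, 0.0459], 0.46), ([0.4868, -0.2316, 0.0055], 0.43)]
```

```bash
cat >> h.py <<'E'
RO=np.array([.4965,-.2325]); RA=64.8
def rax(): a=np.radians(RA); ry=np.array([np.cos(a),np.sin(a)]); return np.array([ry[1],-ry[0]]),ry
def r2w(x,y): rx,ry=rax(); return RO+x/1000*rx+y/1000*ry
def w2r(P): rx,ry=rax(); q=(np.asarray(P)[...,:2]-RO)*1000; return np.stack([q@rx,q@ry],-1)
E
python3 - <<'E'
from h import *
plan([*r2w(0,131),.2],64.8)
E
```

```text
yaw 114.9 n 8 [[0, -46, 0, np.float64(0.109)], [-1, -46, 5, np.float64(0.109)], [0, -44, 11, np.float64(0.109)], [0, -44, 15, np.float64(0.109)], [-1, -41, 19, np.float64(0.109)], [0, -40, 24, np.float64(0.109)], [0, -36, 28, np.float64(0.109)], [-1, -33, 32, np.float64(0.109)]]
```

```bash
python3 -m pendant '[20,0,-46,0,0.109, 20,-1,-46,5,0.109, 20,0,-44,11,0.109, 20,0,-44,15,0.109, 20,-1,-41,19,0.109, 20,0,-40,24,0.109, 20,0,-36,28,0.109, 20,-1,-33,32,0.109, 20,0,0,0,0, 20,0,0,0,0]'
python3 - <<'E'
from h import *
o=st(); print(w2r(o['tcp_pos'])); p,d=snap('wrist','w4.png'); W=cloud('wrist',d); q=w2r(W); Z=W[...,2]
P_=p.astype(int); g=(P_[...,1]>P_[...,0]+20)&(P_[...,1]>P_[...,2]+8)
for nm,s in (('floor',g&(abs(Z-.008)<.006)),('hi',g&(abs(Z-.056)<.005)),('lip',(abs(Z-.056)<.005)&(q[...,1]<60)&(q[...,0]>0)&(q[...,0]<100)),('rail',(abs(Z-.025)<.004)&(q[...,0]<-60)&(q[...,0]>-90))):
    Q=q[s]; print(nm,len(Q), 'x',np.percentile(Q[:,0],[1,5,50,95,99]).round(1),'y',np.percentile(Q[:,1],[1,5,95,99]).round(1)) if len(Q) else 0
    if nm in('hi','rail','lip') and len(Q)>50:
        for y0 in range(-100,180,40):
            t=Q[abs(Q[:,1]-y0)<20,0]
            if len(t)>20: print('   ',y0,np.percentile(t,[2,98]).round(1))
E
```

```text
clock: 13.82
tcp_pos: [0.5486, -0.1152, 0.1952]
orientation: [0.342, 1.545, -0.342]
contact_force: [-0.6, -0.1, -2.9]
grip_width: 0.0249
t 13.82 tcp [ 0.5486 -0.1152  0.1952] F [-0.6 -0.1 -2.9] w 0.0249
[[-0.002, 0.423, 0.906], [0.0, 0.906, -0.423], [-1.0, -0.0, -0.002]] j [-0.29  0.35  0.49  1.89 -0.2   0.94  1.42]
[ -2.75940113 128.29706192]
floor 36248 x [-78.9 -71.7 -33.3  35.6  42.2] y [-131.3 -117.9  142.6  172.6]
hi 9458 x [34.3 35.9 52.8 70.2 71.8] y [-108.1 -101.1   37.8   44.1]
    -100 [35.2 71.6]
    -60 [34.7 71.3]
    -20 [34.6 71. ]
    20 [34.5 71.5]
    60 [35.7 71.6]
lip 11528 x [27.1 28.1 48.7 69.8 71.7] y [-107.5 -100.2   38.4   44.6]
    -100 [27.5 71.5]
    -60 [27.4 71. ]
    -20 [27.3 70.9]
    20 [27.2 71.4]
    60 [27.2 71.5]
rail 2689 x [-89.  -86.2 -76.1 -73.7 -64.7] y [-98.1 -85.1 239.9 260.3]
    -100 [-77.1 -73.6]
    -60 [-77.3 -73.7]
    -20 [-77.5 -73.9]
    20 [-77.7 -74.1]
    60 [-77.9 -74.3]
    100 [-89.1 -74.5]
    140 [-77.6 -74.6]
```

View pics/w4.png

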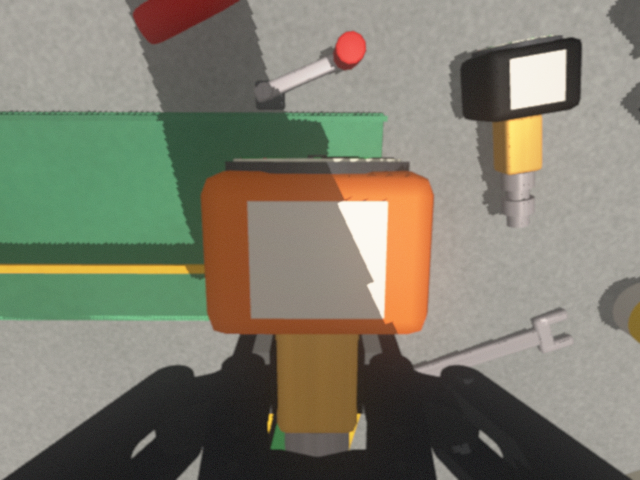

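The picture shows the orange gauge held over the bay, with its housing at (318,250) and nipple towards the back wall. The lip edge runs along row 268 and the rail along row 117. The latch knob is at (350,48), swung outwards and clear of the bay, and gauge D is at (520,120).

```bash
sed -i 's/^RO=.*/RO=np.array([.4944,-.2315]); RA=65.0/' h.py
python3 -m pendant '[20,50,1,-1,0, 20,50,1,-1,0, 20,45,0,0,0, 20,20,0,0,0, 20,6,0,0,0, 20,0,0,0,0]'
python3 - <<'E'
from h import *
o=st(); print(w2r(o['tcp_pos']))
E
```

```text
clock: 14.62
tcp_pos: [0.5485, -0.1125, 0.0256]
orientation: [0.342, 1.543, -0.342]
contact_force: [-0.3, 0.4, -2.1]
grip_width: 0.025
t 14.62 tcp [ 0.5485 -0.1125  0.0256] F [-0.3  0.4 -2.1] w 0.025
[[0.0, 0.422, 0.906], [0.0, 0.906, -0.422], [-1.0, 0.001, 0.0]] j [-0.19  0.6   0.36  2.   -0.36  0.61  1.55]
[ -1.23681113 130.77918069]
```

```bash
python3 -m pendant '[20,4,0,-2,0, 20,2,0,0,0, 20,0,0,0,0]'
python3 -m pendant '[40,0,0,0,0, 40,0,0,0,0, 40,2,0,0,0, 15,0,0,0,0, 15,0,0,0,0, 15,0,0,0,0]' 40
python3 - <<'E'
from h import *
o=st(); print(w2r(o['tcp_pos'])); p,d=snap('wrist'); W=cloud('wrist',d); q=w2r(W); Z=W[...,2]
s=(abs(q[...,1]-131)<33)&(Z>.02)&(Z<.09)
for x0 in range(-66,70,8):
    b=s&(abs(q[...,0]-x0)<4)
    if b.sum()>20: print(x0,b.sum(),'y',np.percentile(q[...,1][b],[2,98]).round(1),'z',np.percentile(Z[b],[50,97]).round(4))
E
```

```text
clock: 15.0
tcp_pos: [0.5494, -0.1129, 0.0221]
orientation: [0.344, 1.537, -0.342]
contact_force: [0.1, -0.6, 11.3]
grip_width: 0.0252
clock: 15.75
tcp_pos: [0.5465, -0.1123, 0.0173]
orientation: [0.343, 1.543, -0.343]
contact_force: [1.7, -0.7, 1.5]
grip_width: 0.0255
t 15.75 tcp [ 0.5465 -0.1123  0.0173] F [ 1.7 -0.7  1.5] w 0.0255
[[-0.0, 0.423, 0.906], [0.0, 0.906, -0.423], [-1.0, 0.0, -0.0]] j [-0.18  0.61  0.36  2.   -0.37  0.59  1.56]
[ -3.12645512 130.03343472]
-66 5431 y [106.5 154.6] z [0.0547 0.0662]
-58 9203 y [103.7 157.5] z [0.0669 0.0692]
-50 7639 y [103.2 158. ] z [0.0687 0.0699]
-42 7135 y [103.1 158.1] z [0.0689 0.0701]
-34 6674 y [103.1 157.9] z [0.0692 0.0703]
-26 5780 y [103.1 157.8] z [0.0692 0.0704]
-18 7272 y [105.3 156.2] z [0.0724 0.0894]
-10 3121 y [ 98.4 163.7] z [0.0648 0.0739]
-2 3084 y [ 98.5 163.4] z [0.0533 0.0733]
6 2171 y [115.9 163.5] z [0.0532 0.0723]
14 1634 y [118.  142.5] z [0.0532 0.0542]
22 911 y [118.5 141.9] z [0.0529 0.0541]
30 207 y [119.3 140.7] z [0.0497 0.0521]
```

```bash
python3 -m pendant '[15,-1,-10,1,0, 15,0,-20,0,0, 15,0,-30,0,0, 15,0,-30,0,0, 15,0,-30,0,0, 15,0,-30,0,0, 15,0,-30,0,0, 15,0,0,0,0]'
python3 - <<'E'
from h import *
o=st(); print(w2r(o['tcp_pos']))
E
```

```text
clock: 16.8
tcp_pos: [0.4672, -0.2799, 0.018]
orientation: [0.347, 1.545, -0.35]
contact_force: [0.5, -0.4, -2.7]
grip_width: 0.0256
t 16.8 tcp [ 0.4672 -0.2799  0.018 ] F [ 0.5 -0.4 -2.7] w 0.0256
[[-0.003, 0.43, 0.903], [-0.001, 0.903, -0.43], [-1.0, -0.002, -0.002]] j [ 0.16  0.59  0.34  2.03 -0.35  0.57  1.87]
[ -4.18756885 -55.35630309]
```

```bash
python3 -m pendant '[15,0,-30,1,0, 15,0,-30,0,0, 15,0,-14,0,0, 15,0,0,0,0, 34,0,0,0,0, 34,0,0,0,0, 34,-40,0,0,0, 34,-50,0,0,0, 60,-50,0,0,0]'
python3 - <<'E'
from h import *
o=st(); print(w2r(o['tcp_pos'])); p,d=snap('wrist','w5.png'); W=cloud('wrist',d); q=w2r(W); Z=W[...,2]
P_=p.astype(int)
s=(P_[...,0]>P_[...,2]+70)&(Z>.06)&(Z<.08)
k,l,t,_=cv2.connectedComponentsWithStats(s.astype(np.uint8)); Q=q[l==1+t[1:,4].argmax()]; print('C housing',np.percentile(Q,[1,50,99],axis=0).round(1))
plan([*m2w(-41,94.5),.15],115,o=o)
E
```

```text
clock: 17.92
tcp_pos: [0.4411, -0.3424, 0.1598]
orientation: [0.342, 1.544, -0.342]
contact_force: [1.1, 0.1, 0.4]
grip_width: 0.0504
t 17.93 tcp [ 0.4411 -0.3424  0.1598] F [1.1 0.1 0.4] w 0.0504
[[-0.0, 0.422, 0.907], [0.0, 0.907, -0.422], [-1.0, 0.0, -0.0]] j [ 0.2   0.39  0.45  1.93 -0.22  0.87  1.89]
[  -1.43623754 -122.98042497]
C housing [[  33.5 -174.7]
 [  36.8  -47.3]
 [  41.    82.3]]
yaw 65.0 n 14 [[1, 44, -21, np.float64(-0.062)], [0, 46, -18, np.float64(-0.062)], [1, 46, -15, np.float64(-0.062)], [1, 48, -12, np.float64(-0.062)], [1, 48, -9, np.float64(-0.062)], [0, 48, -6, np.float64(-0.062)], [1, 49, -4, np.float64(-0.062)], [1, 49, 0, np.float64(-0.062)], [0, 49, 3, np.float64(-0.062)], [1, 48, 6, np.float64(-0.062)], [1, 48, 9, np.float64(-0.062)], [1, 48, 12, np.float64(-0.062)], [0, 47, 14, np.float64(-0.062)], [1, 45, 18, np.float64(-0.062)]]
```

```bash
python3 - <<'E'
from h import *
plan([.50,0,.2],90)
E
```

```text
yaw 65.0 n 8 [[-4, 42, -12, np.float64(-0.055)], [-5, 43, -9, np.float64(-0.055)], [-4, 43, -8, np.float64(-0.055)], [-4, 43, -4, np.float64(-0.055)], [-5, 44, -3, np.float64(-0.055)], [-4, 43, 0, np.float64(-0.055)], [-4, 44, 3, np.float64(-0.055)], [-5, 44, 5, np.float64(-0.055)]]
```

View pics/w5.png

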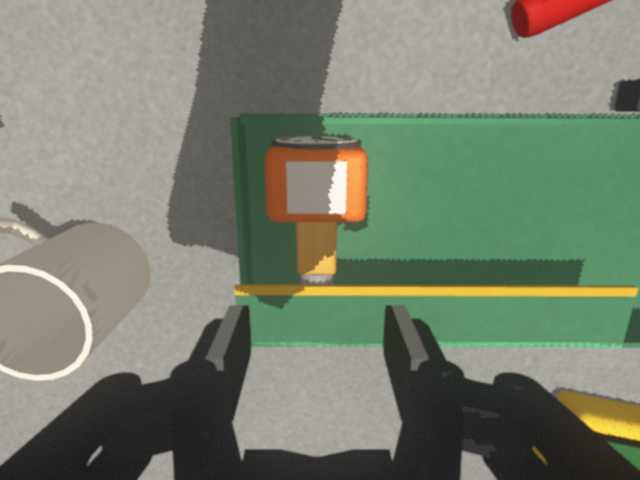

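The orange gauge sits in the rack with its housing at (317,185). Its nipple is under the lip at (317,280), a little short of the end stop at column 240.

```bash
python3 -m pendant '[70,-4,42,-12,-0.055, 70,-5,43,-9,-0.055, 70,-4,43,-8,-0.055, 70,-4,43,-4,-0.055, 70,-5,44,-3,-0.055, 70,-4,43,0,-0.055, 70,-4,44,3,-0.055, 70,-5,44,5,-0.055]'
python3 - <<'E'
from h import *
plan([*m2w(-41,94.5),.16],115)
E
```

```text
clock: 18.98
tcp_pos: [0.4978, 0.0042, 0.1935]
orientation: [-0.004, 1.57, 0.005]
contact_force: [1.2, 0.4, 0.0]
grip_width: 0.07
yaw 90.3 n 7 [[5, 48, -8, np.float64(-0.062)], [5, 49, -5, np.float64(-0.062)], [4, 49, -2, np.float64(-0.062)], [5, 49, 1, np.float64(-0.062)], [5, 49, 4, np.float64(-0.062)], [5, 48, 7, np.float64(-0.062)], [5, 48, 11, np.float64(-0.062)]]
```

```bash
python3 -m pendant '[70,5,48,-8,-0.062, 70,5,49,-5,-0.062, 70,4,49,-2,-0.062, 70,5,49,1,-0.062, 70,5,49,4,-0.062, 70,5,48,7,-0.062, 70,5,48,11,-0.062, 70,0,0,0,0]' 70
python3 - <<'E'
from h import *
o=st(); print(w2m(o['tcp_pos'])); plan([*m2w(-41,94.5),.051],115)
E
```

```text
clock: 19.98
tcp_pos: [0.4388, 0.3455, 0.1589]
orientation: [-0.347, 1.543, 0.351]
contact_force: [-0.9, -0.9, -1.1]
grip_width: 0.0698
t 19.98 tcp [0.4388 0.3455 0.1589] F [-0.9 -0.9 -1.1] w 0.0698
[[-0.001, -0.431, 0.903], [0.002, 0.903, 0.431], [-1.0, 0.003, -0.0]] j [-0.77  0.37 -0.01  1.91  0.    0.86  1.24]
[-40.74850244  97.63684877]
yaw 115.5 n 3 [[36, -1, 0, np.float64(0.003)], [36, -1, 0, np.float64(0.003)], [36, -1, 0, np.float64(0.003)]]
```

```bash
python3 -m pendant '[70,36,-1,0,0.003, 70,36,-1,0,0.003, 70,36,-1,0,0.003, 70,0,0,0,0, 30,0,0,0,0, 30,0,0,0,0, 30,0,0,0,0, 30,0,0,0,0, 30,0,0,4,0, 30,0,0,5,0, 30,0,0,3,0, 30,0,0,0,0, 30,0,0,0,0, 30,0,0,0,0]' 70
python3 - <<'E'
from h import *
o=st(); print(w2m(o['tcp_pos']))
E
python3 -m pendant '[70,0,0,0,0, 70,0,0,0,0, 70,0,0,-22,0, 70,0,0,-22,0, 70,0,0,-21,0, 70,0,0,0,0]'
python3 - <<'E'
from h import *
o=st(); print(w2m(o['tcp_pos'])); p,d=snap('wrist'); W=cloud('wrist',d); q=w2m(W); Z=W[...,2]
s=(abs(q[...,1]-95)<33)
for x0 in range(-170,-35,10):
        b=s&(abs(q[...,0]-x0)<4)&(Z>.06)&(Z<.12)
        if b.sum()>20: yy=q[...,1][b]; print(x0,b.sum(),'y',np.percentile(yy,[2,98]).round(1),'z',np.percentile(Z[b],[50,97]).round(4))
E
```

```text
clock: 21.72
tcp_pos: [0.4491, 0.3471, 0.0543]
orientation: [-0.335, 1.547, 0.344]
contact_force: [-17.4, 4.0, 15.4]
grip_width: 0.0392
t 21.73 tcp [0.4491 0.3471 0.0543] F [-17.4   4.   15.4] w 0.0392
[[-0.004, -0.419, 0.908], [0.005, 0.908, 0.419], [-1.0, 0.006, -0.002]] j [-0.75  0.53 -0.01  1.95  0.    0.66  1.24]
[-30.67108298  94.77697656]
clock: 22.48
tcp_pos: [0.3946, 0.3154, 0.052]
orientation: [-0.335, 1.543, 0.336]
contact_force: [0.7, 0.3, 0.7]
grip_width: 0.0701
t 22.48 tcp [0.3946 0.3154 0.052 ] F [0.7 0.3 0.7] w 0.0701
[[0.001, -0.415, 0.91], [0.001, 0.91, 0.415], [-1.0, 0.0, 0.001]] j [-0.79  0.46 -0.01  2.1   0.01  0.58  1.19]
[-93.53134784  89.06923433]
-160 2038 y [ 73.9 117.3] z [0.0868 0.0905]
-150 7441 y [ 68.6 123.1] z [0.0927 0.0946]
-140 6820 y [ 68.2 123.4] z [0.0945 0.0958]
-130 6436 y [ 68.1 123.4] z [0.0957 0.097 ]
-120 5584 y [ 68.2 123.2] z [0.0967 0.0978]
-110 80 y [ 62.4 120.3] z [0.0951 0.1199]
-100 3447 y [ 83.7 127.7] z [0.0825 0.1135]
-90 2608 y [ 83.8 125.2] z [0.0832 0.0966]
-80 1971 y [ 83.3 124.8] z [0.0844 0.0862]
-70 898 y [ 84.5 106.5] z [0.0843 0.0856]
-60 708 y [ 84.6 106.6] z [0.083  0.0856]
-50 842 y [ 76.5 114.6] z [0.0687 0.0738]
```

```bash
python3 -m pendant '[70,3,6.5,0,0, 70,0,0,0,0, 20,0,0,0,0, 20,0,0,0,0, 20,0,0,0,0, 20,0,0,0,0, 20,0,0,0,0, 20,0,0,-8,0, 20,0,0,-10,0, 20,0,0,-12,0, 20,0,0,-14,0, 20,0,0,-2,0, 20,-50,0,0,0, 20,-50,0,0,0, 20,-45,0,0,0]' 80
python3 - <<'E'
from h import *
o=st(); print(w2m(o['tcp_pos'])); plan([.47,.05,.22],90)
snap('top','top2.png',(180,350,120,480),2); print([(np.round(x['location'],3).tolist(),round(x['score'],2)) for x in nets.look_for('gaugeD','top')][:2])
E
```

```text
clock: 24.4
tcp_pos: [0.3499, 0.3025, 0.1952]
orientation: [-0.335, 1.544, 0.336]
contact_force: [0.7, 1.5, -3.0]
grip_width: 0.0251
t 24.4 tcp [0.3499 0.3025 0.1952] F [ 0.7  1.5 -3. ] w 0.0251
[[0.001, -0.415, 0.91], [0.001, 0.91, 0.415], [-1.0, 0.0, 0.001]] j [-0.84  0.17 -0.01  2.08  0.    0.89  1.15]
[-139.48263686   96.22983283]
yaw 114.5 n 6 [[-4, -47, 1, np.float64(0.071)], [-4, -46, 4, np.float64(0.071)], [-4, -46, 7, np.float64(0.071)], [-5, -45, 11, np.float64(0.071)], [-4, -45, 14, np.float64(0.071)], [-4, -43, 16, np.float64(0.071)]]
[([0.527, 0.039, 0.057], 0.78)]
```

View pics/top2.png

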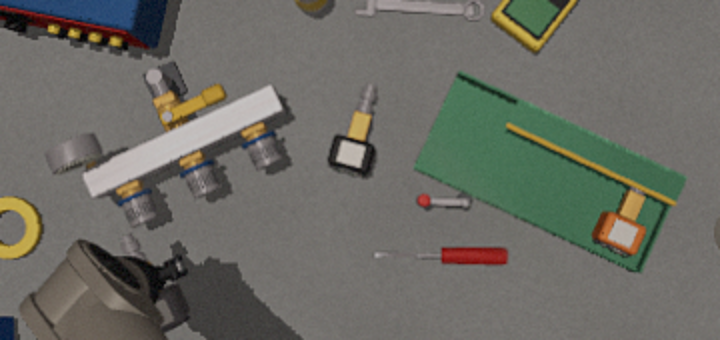

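The top crop shows all three couplings empty, the lever across at (200,105), and gauge C racked at (622,232). Gauge D at (350,150) has been nudged to the left.

```bash
python3 -m pendant '[20,-4,-47,1,0.071, 20,-4,-46,4,0.071, 20,-4,-46,7,0.071, 20,-5,-45,11,0.071, 20,-4,-45,14,0.071, 20,-4,-43,16,0.071]'
python3 - <<'E'
from h import *
plan([*r2w(-3,131),.2],65)
E
```

```text
clock: 25.25
tcp_pos: [0.4696, 0.0487, 0.2176]
orientation: [0.0, 1.571, -0.001]
contact_force: [0.3, -0.2, -1.5]
grip_width: 0.0249
yaw 90.0 n 4 [[4, -40, 19, np.float64(0.109)], [5, -38, 24, np.float64(0.109)], [4, -35, 28, np.float64(0.109)], [5, -31, 31, np.float64(0.109)]]
```

```bash
python3 -m pendant '[20,4,-40,19,0.109, 20,5,-38,24,0.109, 20,4,-35,28,0.109, 20,5,-31,31,0.109, 20,0,0,0,0]'
python3 - <<'E'
from h import *
o=st(); print(w2r(o['tcp_pos'])); plan([*r2w(-3,131),.022],65,60)
E
```

```text
clock: 25.88
tcp_pos: [0.5476, -0.1134, 0.199]
orientation: [0.343, 1.544, -0.348]
contact_force: [-0.4, -0.2, -2.8]
grip_width: 0.0249
t 25.88 tcp [ 0.5476 -0.1134  0.199 ] F [-0.4 -0.2 -2.8] w 0.0249
[[-0.001, 0.426, 0.905], [-0.003, 0.905, -0.426], [-1.0, -0.003, 0.0]] j [-0.25  0.34  0.43  1.89 -0.17  0.95  1.38]
[ -1.64876269 129.52895415]
yaw 64.8 n 3 [[59, 1, 0, np.float64(-0.001)], [59, 0, -1, np.float64(-0.001)], [59, 1, 0, np.float64(-0.001)]]
```

```bash
python3 -m pendant '[20,55,1,0,0, 20,55,0,-1,0, 20,45,1,0,0, 20,15,0,-1,0, 20,6,0,0,0, 20,3,0,0,0, 20,0,0,0,0, 40,0,0,0,0, 40,0,0,0,0, 40,2,0,0,0, 15,0,0,0,0, 15,0,0,0,0, 15,0,0,0,0]'
python3 - <<'E'
from h import *
o=st(); print(w2r(o['tcp_pos'])); p,d=snap('wrist'); W=cloud('wrist',d); q=w2r(W); Z=W[...,2]
s=(abs(q[...,1]-131)<33)&(Z>.02)&(Z<.09)
for x0 in range(-66,40,8):
    b=s&(abs(q[...,0]-x0)<4)
    if b.sum()>20: print(x0,b.sum(),'y',np.percentile(q[...,1][b],[2,98]).round(1),'z',np.percentile(Z[b],[50,97]).round(4))
E
```

```text
clock: 27.5
tcp_pos: [0.5473, -0.1071, 0.0196]
orientation: [0.341, 1.543, -0.341]
contact_force: [1.5, -0.7, 3.0]
grip_width: 0.0252
t 27.5 tcp [ 0.5473 -0.1071  0.0196] F [ 1.5 -0.7  3. ] w 0.0252
[[0.001, 0.421, 0.907], [-0.0, 0.907, -0.421], [-1.0, 0.0, 0.001]] j [-0.16  0.6   0.31  2.   -0.32  0.59  1.5 ]
[ -4.64038633 135.05983779]
-66 7247 y [110.8 160. ] z [0.0572 0.0662]
-58 8557 y [108.1 162.4] z [0.0674 0.0693]
-50 7083 y [107.9 162.4] z [0.0685 0.0696]
-42 6582 y [107.8 162.5] z [0.0685 0.0696]
-34 6105 y [107.9 162.4] z [0.0685 0.0696]
-26 5989 y [108.2 162.2] z [0.0684 0.0892]
-18 6301 y [ 98.5 160.3] z [0.0722 0.0886]
-10 3412 y [ 98.8 163.6] z [0.0655 0.0796]
-2 3061 y [ 98.6 149.6] z [0.0521 0.0771]
6 2340 y [ 98.5 149.1] z [0.0516 0.0808]
14 1497 y [123.2 147.7] z [0.0513 0.0523]
22 723 y [124.6 146.1] z [0.0499 0.0516]
30 678 y [124.7 146.2] z [0.048  0.0503]
```

Flat. Slide it to y ≈ -61.

```bash
python3 -m pendant '[15,-1,-10,1,0, 15,0,-20,0,0, 15,0,-30,0,0, 15,0,-30,0,0, 15,0,-30,0,0, 15,0,-30,0,0, 15,0,-28,0,0, 15,0,0,0,0]'
python3 - <<'E'
from h import *
o=st(); print(w2r(o['tcp_pos']))
E
```

```text
clock: 28.55
tcp_pos: [0.4694, -0.2722, 0.02]
orientation: [0.344, 1.545, -0.347]
contact_force: [-0.3, 0.3, -2.6]
grip_width: 0.0249
t 28.55 tcp [ 0.4694 -0.2722  0.02  ] F [-0.3  0.3 -2.6] w 0.0249
[[-0.002, 0.426, 0.905], [-0.001, 0.905, -0.426], [-1.0, -0.002, -0.001]] j [ 0.18  0.58  0.3   2.04 -0.3   0.57  1.81]
[ -5.39416476 -47.47224757]
```

```bash
python3 -m pendant '[15,0,-13,0,0, 15,2,0,0,0, 34,0,0,0,0, 34,0,0,0,0, 34,-40,0,0,0, 34,-50,0,0,0, 70,-50,0,0,0, 70,0,0,0,0]'
python3 - <<'E'
from h import *
o=st(); print(w2r(o['tcp_pos'])); plan([.57,.03,.22],73)
p,d=snap('wrist','w6.png')
E
```

```text
clock: 29.55
tcp_pos: [0.4694, -0.2818, 0.1619]
orientation: [0.339, 1.537, -0.341]
contact_force: [-0.4, 0.8, -0.7]
grip_width: 0.069
t 29.55 tcp [ 0.4694 -0.2818  0.1619] F [-0.4  0.8 -0.7] w 0.069
[[0.007, 0.421, 0.907], [-0.003, 0.907, -0.421], [-1.0, 0.0, 0.007]] j [ 0.11  0.36  0.4   1.96 -0.19  0.85  1.74]
[ -1.42198221 -56.18040074]
yaw 65.1 n 7 [[-8, 46, -6, np.float64(-0.02)], [-9, 47, -4, np.float64(-0.02)], [-8, 47, -4, np.float64(-0.02)], [-8, 46, -3, np.float64(-0.02)], [-9, 47, -2, np.float64(-0.02)], [-8, 47, -1, np.float64(-0.02)], [-8, 47, 0, np.float64(-0.02)]]
```

```bash
python3 -m pendant '[70,-8,46,-6,-0.02, 70,-9,47,-4,-0.02, 70,-8,47,-4,-0.02, 70,-8,46,-3,-0.02, 70,-9,47,-2,-0.02, 70,-8,47,-1,-0.02, 70,-8,47,0,-0.02, 70,0,0,0,0, 70,0,0,0,0]'
python3 - <<'E'
from h import *
o=st(); p,d=snap('wrist','w7.png'); W=cloud('wrist',d); X,Y,Z=[W[...,i] for i in range(3)]
m=(abs(X-.53)<.09)&(abs(Y-.03)<.09)&(Z>.015)&(Z<.075)
k,l,t,_=cv2.connectedComponentsWithStats(m.astype(np.uint8)); Q=W[l==1+t[1:,4].argmax()]
print(len(Q),rect(Q)); 
H=Q[Q[:,2]>.054]; print('housing',rect(H)); N=Q[(Q[:,2]>.037)&(Q[:,2]<.05)]; print('neck',rect(N))
E
```

```text
clock: 30.72
tcp_pos: [0.5672, 0.0306, 0.2147]
orientation: [0.23, 1.561, -0.232]
contact_force: [-0.1, -1.0, -0.2]
grip_width: 0.07
t 30.73 tcp [0.5672 0.0306 0.2147] F [-0.1 -1.  -0.2] w 0.07
[[-0.003, 0.29, 0.957], [-0.001, 0.957, -0.29], [-1.0, -0.002, -0.002]] j [-0.38  0.32  0.27  1.85 -0.1   0.99  1.21]
8132 (array([557.4,  40.7]), array([ 60.1, 130.8]), array([[486.41425 ,  28.901426],
       [612.5644  ,  -5.578766],
       [628.4179  ,  52.423264],
       [502.26776 ,  86.90346 ]], dtype=float32))
housing (array([518.2,  51.3]), array([59.9, 47.2]), array([[487.32065 ,  28.98577 ],
       [532.67755 ,  16.014296],
       [549.1378  ,  73.57041 ],
       [503.78094 ,  86.541885]], dtype=float32))
neck (array([557.1,  49.6]), array([ 53.7, 131.1]), array([[488.7081  ,  31.130629],
       [618.78735 ,  14.848394],
       [625.46045 ,  68.16039 ],
       [495.38123 ,  84.44263 ]], dtype=float32))
```

View pics/w7.png

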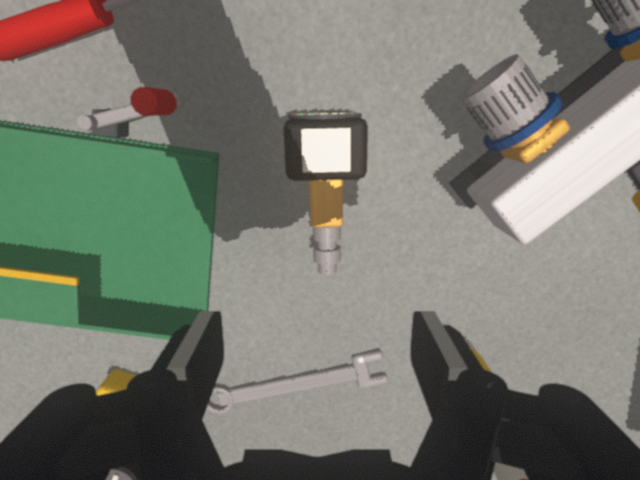

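The black gauge lies with its housing at (327,148), neck at (326,203) and nose at (327,270), clear of the spanner and the latch.

```bash
python3 - <<'E'
from h import *
plan([.5546,.0413,.06],74.5,60)
E

```

```text
yaw 73.0 n 3 [[52, 3, -5, np.float64(-0.008)], [51, 2, -5, np.float64(-0.008)], [52, 3, -5, np.float64(-0.008)]]
```

```bash
python3 -m pendant '[70,52,3,-5,-0.008, 70,51,2,-5,-0.008, 70,49,3,-5,-0.008, 70,0,0,0,0]'
python3 - <<'E'
from h import *
plan([.5546,.0413,.010],74.5,60)
p,d=snap('wrist'); W=cloud('wrist',d); X,Y,Z=[W[...,i] for i in range(3)]
a=np.radians(-15.5); u=np.array([np.cos(a),np.sin(a)]); n=np.array([-u[1],u[0]]); q=(W[...,:2]-[.5575,.0405])*1000; A=q@u; B=q@n
for x0 in range(-66,40,8):
    b=(abs(A-x0)<4)&(abs(B)<32)&(Z>.02)&(Z<.066)
    if b.sum()>20: print(x0,b.sum(),np.percentile(B[b],[2,98]).round(1),np.percentile(Z[b],[50,97]).round(4))
E
```

```text
clock: 31.28
tcp_pos: [0.5522, 0.0414, 0.061]
orientation: [0.211, 1.568, -0.216]
contact_force: [0.0, -0.4, 0.8]
grip_width: 0.0699
yaw 74.4 n 1 [[51, 1, 3, np.float64(-0.002)]]
-66 1206 [-21.1  24.3] [0.0409 0.0573]
-58 3933 [-25.1  28.3] [0.0597 0.0625]
-50 3592 [-26.4  29.5] [0.0626 0.0639]
-42 3340 [-26.5  29.5] [0.0627 0.064 ]
-34 3202 [-26.5  29.5] [0.0628 0.064 ]
-26 3039 [-26.4  29.4] [0.0628 0.064 ]
-18 1567 [-25.4  28.7] [0.0619 0.0632]
-10 484 [-10.7  13.8] [0.0456 0.0468]
-2 993 [-11.   13.9] [0.0456 0.0467]
6 938 [-10.7  13.6] [0.0457 0.0468]
14 920 [-10.8  13.8] [0.0457 0.0468]
22 659 [-10.9  13.4] [0.0455 0.0467]
30 648 [-9.2 11.7] [0.0431 0.045 ]
38 368 [-9.3 11.8] [0.0419 0.0446]
```

```bash
python3 -m pendant '[70,0,1,7,0, 70,50,0,0,0, 70,0,0,0,0, 20,0,0,0,0, 20,0,0,0,0, 20,0,0,0,0, 20,0,0,0,0, 20,0,0,0,0, 20,-50,0,0,0, 20,-50,0,0,0, 20,-50,0,0,0, 20,-30,0,0,0]' 80
python3 - <<'E'
from h import *
st(); plan([*r2w(-3,131),.2],65)
E
```

```text
clock: 32.83
tcp_pos: [0.5639, 0.0423, 0.1977]
orientation: [0.213, 1.557, -0.211]
contact_force: [0.6, -0.5, -2.6]
grip_width: 0.0249
t 32.83 tcp [0.5639 0.0423 0.1977] F [ 0.6 -0.5 -2.6] w 0.0249
[[0.004, 0.267, 0.964], [0.001, 0.964, -0.267], [-1.0, 0.002, 0.003]] j [-0.4   0.34  0.27  1.87 -0.11  0.94  1.22]
yaw 74.5 n 4 [[-1, -38, 6, np.float64(0.041)], [0, -38, 8, np.float64(0.041)], [-1, -38, 9, np.float64(0.041)], [0, -37, 11, np.float64(0.041)]]
```

```bash
python3 -m pendant '[20,-1,-38,6,0.041, 20,0,-38,8,0.041, 20,-1,-38,9,0.041, 20,0,-37,12,0.041, 20,0,0,0,0]'
python3 - <<'E'
from h import *
o=st(); print(w2r(o['tcp_pos'])); plan([*r2w(-1,131),.022],65,60)
p,d=snap('wrist'); W=cloud('wrist',d); q=w2r(W); Z=W[...,2]
b=(abs(q[...,1]-131)<15)&(Z>.15)&(Z<.26)
for x0 in range(-80,0,5):
    c=b&(abs(q[...,0]-x0)<2.5)
    if c.sum()>20: print(x0,c.sum(),np.percentile(Z[c],[5,50,97]).round(3))
E
```

```text
clock: 33.45
tcp_pos: [0.5459, -0.1162, 0.1971]
orientation: [0.345, 1.542, -0.347]
contact_force: [0.3, -0.3, -3.0]
grip_width: 0.0247
t 33.45 tcp [ 0.5459 -0.1162  0.1971] F [ 0.3 -0.3 -3. ] w 0.0247
[[0.001, 0.427, 0.904], [-0.002, 0.904, -0.427], [-1.0, -0.001, 0.001]] j [-0.2   0.33  0.36  1.89 -0.14  0.94  1.36]
[ -2.04039544 126.27166713]
yaw 64.7 n 3 [[58, 2, 0, np.float64(-0.001)], [59, 1, 1, np.float64(-0.001)], [58, 2, 0, np.float64(-0.001)]]
-75 1975 [0.197 0.23  0.239]
-70 2667 [0.235 0.238 0.24 ]
-65 2636 [0.239 0.24  0.242]
-60 2436 [0.24  0.241 0.242]
-55 2315 [0.24  0.241 0.242]
-50 2213 [0.24  0.241 0.242]
-45 2119 [0.24  0.241 0.242]
-40 2036 [0.24  0.241 0.242]
-35 1846 [0.24  0.241 0.242]
-30 1130 [0.238 0.24  0.241]
-20 618 [0.222 0.224 0.225]
-15 2311 [0.219 0.224 0.255]
-10 1389 [0.223 0.224 0.241]
-5 1297 [0.222 0.224 0.241]
```

```bash
python3 -m pendant '[20,0,2,8,0, 20,50,2,0,0, 20,50,1,0,0, 20,45,0,0,0, 20,15,0,0,0, 20,6,0,0,0, 20,0,0,0,0]'
python3 - <<'E'
from h import *
o=st(); print(w2r(o['tcp_pos']))
E
```

```text
clock: 34.38
tcp_pos: [0.5575, -0.1108, 0.0314]
orientation: [0.341, 1.542, -0.34]
contact_force: [0.5, -1.1, -2.6]
grip_width: 0.0249
t 34.38 tcp [ 0.5575 -0.1108  0.0314] F [ 0.5 -1.1 -2.6] w 0.0249
[[0.002, 0.42, 0.907], [-0.0, 0.907, -0.42], [-1.0, 0.001, 0.002]] j [-0.12  0.58  0.27  1.97 -0.26  0.62  1.46]
[  6.17553136 136.06462723]
```

```bash
python3 -m pendant '[20,4,0,0,0, 20,2,0,0,0, 20,0,0,0,0, 40,0,0,0,0, 40,0,0,0,0, 40,6,0,-6,0, 40,0,0,0,0, 15,0,0,0,0, 15,0,0,0,0, 15,0,0,0,0]'
python3 - <<'E'
from h import *
o=st(); print(w2r(o['tcp_pos'])); p,d=snap('wrist'); W=cloud('wrist',d); q=w2r(W); Z=W[...,2]
s=(abs(q[...,1]-131)<36)&(Z>.02)&(Z<.09)
for x0 in range(-66,40,8):
    b=s&(abs(q[...,0]-x0)<4)
    if b.sum()>20: print(x0,b.sum(),'y',np.percentile(q[...,1][b],[2,98]).round(1),'z',np.percentile(Z[b],[50,97]).round(4))
E
```

```text
clock: 35.62
tcp_pos: [0.5507, -0.1084, 0.0184]
orientation: [0.341, 1.544, -0.341]
contact_force: [-2.4, 0.7, 3.1]
grip_width: 0.0251
t 35.62 tcp [ 0.5507 -0.1084  0.0184] F [-2.4  0.7  3.1] w 0.0251
[[-0.0, 0.421, 0.907], [0.0, 0.907, -0.421], [-1.0, -0.0, -0.0]] j [-0.12  0.6   0.26  1.99 -0.27  0.59  1.46]
[ -0.94658558 135.34855422]
-66 6664 y [109.9 159. ] z [0.0581 0.0664]
-58 8906 y [107.  161.2] z [0.0674 0.0693]
-50 7526 y [106.7 161.7] z [0.0685 0.0697]
-42 6975 y [107. 162.] z [0.0685 0.0696]
-34 6501 y [107.2 162.2] z [0.0685 0.0696]
-26 5407 y [107.5 162.1] z [0.0682 0.0694]
-18 3785 y [ 96.5 158.9] z [0.0846 0.0897]
-10 9142 y [ 95.5 165.7] z [0.0696 0.0851]
-2 3695 y [ 96.3 166.3] z [0.0556 0.0759]
6 3488 y [ 95.4 150. ] z [0.0557 0.0814]
14 1598 y [101.5 148.3] z [0.0511 0.0713]
22 762 y [125.3 146.5] z [0.0497 0.0514]
30 994 y [126.4 147.4] z [0.0481 0.0501]
38 48 y [125.8 148.5] z [0.0379 0.0459]
```

```bash
python3 -m pendant '[15,-1,-10,0,0, 15,0,-20,0,0, 15,0,-28,0,0, 15,0,-28,0,0, 15,0,-26,0,0, 15,0,-12,0,0, 15,0,0,0,0]'
python3 - <<'E'
from h import *
o=st(); print(w2r(o['tcp_pos']))
E
```

```text
clock: 36.55
tcp_pos: [0.4979, -0.2221, 0.0193]
orientation: [0.342, 1.544, -0.343]
contact_force: [-1.1, 0.5, -1.8]
grip_width: 0.0251
t 36.55 tcp [ 0.4979 -0.2221  0.0193] F [-1.1  0.5 -1.8] w 0.0251
[[-0.0, 0.423, 0.906], [-0.0, 0.906, -0.423], [-1.0, -0.0, -0.0]] j [ 0.11  0.58  0.25  2.03 -0.26  0.57  1.67]
[-0.77903699 10.00235691]
```

```bash
python3 -m pendant '[15,2,-2,0,0, 34,0,0,0,0, 34,0,0,0,0, 34,-40,0,0,0, 34,-50,0,0,0, 34,-50,0,0,0, 0,-50,0,0,0, 0,0,0,0,0]'
python3 - <<'E'
from h import *
o=st(); print(w2r(o['tcp_pos'])); p,d=snap('wrist','w8.png'); W=cloud('wrist',d); q=w2r(W); Z=W[...,2]
P_=p.astype(int); s=(P_[...,0]>150)&(P_[...,1]<80)&(P_[...,2]<80)&(Z>.06)&(Z<.1)&(q[...,0]<-60)
print('knob',s.sum(),np.percentile(q[s],[2,50,98],axis=0).round(1),np.median(Z[s]))
s=(Z>.062)&(Z<.075)&(q[...,0]<-15)&(q[...,0]>-66); Q=q[s]; h,e=np.histogram(Q[:,1],bins=np.arange(-180,80,5)); print(list(zip(e.astype(int).tolist(),h.tolist())))
E
```

```text
clock: 37.55
tcp_pos: [0.5005, -0.2232, 0.2113]
orientation: [0.34, 1.536, -0.34]
contact_force: [-0.0, 0.5, 0.4]
grip_width: 0.0002
t 37.55 tcp [ 0.5005 -0.2232  0.2113] F [-0.   0.5  0.4] w 0.0002
[[0.008, 0.42, 0.907], [-0.002, 0.907, -0.42], [-1.0, 0.002, 0.008]] j [ 0.01  0.29  0.36  1.91 -0.13  0.95  1.57]
[ 2.00971764 10.09126525]
knob 629 [[-122.   139.7]
 [-115.   147.2]
 [-107.2  154.7]] 0.08118538244047302
[(-180, 0), (-175, 0), (-170, 0), (-165, 27), (-160, 301), (-155, 431), (-150, 440), (-145, 458), (-140, 477), (-135, 467), (-130, 484), (-125, 484), (-120, 467), (-115, 453), (-110, 480), (-105, 270), (-100, 1), (-95, 0), (-90, 35), (-85, 380), (-80, 444), (-75, 442), (-70, 459), (-65, 459), (-60, 474), (-55, 472), (-50, 458), (-45, 448), (-40, 450), (-35, 457), (-30, 196), (-25, 0), (-20, 296), (-15, 432), (-10, 445), (-5, 457), (0, 455), (5, 477), (10, 493), (15, 454), (20, 454), (25, 439), (30, 440), (35, 338), (40, 0), (45, 0), (50, 0), (55, 0), (60, 0), (65, 0), (70, 0)]
```

View pics/w8.png

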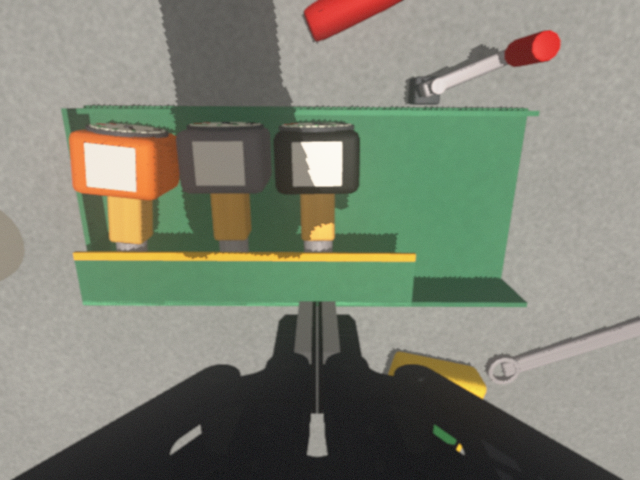

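The picture shows all three gauges in the rack: orange (123,170), grey (225,160), black (318,160). All nipples are under the lip, and the latch knob is at (535,47).

```bash
python3 - <<'E'
from h import *
print(w2r([.379,-.113])); plan([*r2w(-141,137),.14],88,50)
E
```

```text
[-154.66818264   58.62732536]
yaw 65.2 n 5 [[14, 25, -28, np.float64(-0.08)], [13, 28, -26, np.float64(-0.08)], [14, 30, -24, np.float64(-0.08)], [14, 31, -22, np.float64(-0.08)], [14, 33, -18, np.float64(-0.08)]]
```

```bash
python3 -m pendant '[0,14,25,-28,-0.08, 0,13,28,-26,-0.08, 0,14,30,-24,-0.08, 0,14,31,-22,-0.08, 0,14,33,-15,-0.08, 0,0,0,0,0]'
python3 - <<'E'
from h import *
o=st(); print(w2r(o['tcp_pos'])); plan([*r2w(-137.6,138.6),.05],88,50)
p,d=snap('wrist'); W=cloud('wrist',d); q=w2r(W); Z=W[...,2]
P_=p.astype(int); s=(P_[...,0]>140)&(P_[...,1]<80)&(P_[...,2]<80)&(Z>.07)&(Z<.1)
print('knob',s.sum(),np.percentile(q[s],[2,50,98],axis=0).round(1) if s.any() else '')
E
```

```text
clock: 38.35
tcp_pos: [0.4238, -0.0458, 0.1361]
orientation: [0.023, 1.576, -0.022]
contact_force: [-0.5, -1.0, 0.1]
grip_width: 0.0001
t 38.35 tcp [ 0.4238 -0.0458  0.1361] F [-0.5 -1.   0.1] w 0.0001
[[-0.005, 0.029, 1.0], [0.001, 1.0, -0.029], [-1.0, 0.0, -0.005]] j [-0.21  0.2   0.19  2.22 -0.06  0.72  1.57]
[-142.40313071  138.44138099]
yaw 88.3 n 2 [[43, -1, 2, np.float64(0.003)], [43, -1, 3, np.float64(0.003)]]
knob 0
```

Reach holds; descend and sweep the latch.

```bash
python3 -m pendant '[0,43,-1,2,0.003, 0,43,-1,2,0.003, 0,0,0,0,0]'
python3 -m pendant '[0,0,0,5,0, 0,0,2.6,9.5,0.16, 0,0,2.6,9.5,0.16, 0,0,2.6,9.5,0.16, 0,0,2.6,9.5,0.16, 0,0,2.6,9.5,0.16, 0,0,2.6,9.5,0.16, 0,0,2.6,9.5,0.16, 0,0,2.6,9.5,0.16, 0,0,2.6,9.5,0.16, 0,0,0,0,0]'
python3 - <<'E'
from h import *
o=st(); print(w2r(o['tcp_pos']))
E
```

```text
clock: 38.78
tcp_pos: [0.4283, -0.0516, 0.05]
orientation: [0.032, 1.577, -0.034]
contact_force: [0.8, -0.2, 1.0]
grip_width: 0.0001
clock: 40.15
tcp_pos: [0.5117, -0.0837, 0.0541]
orientation: [1.143, 1.249, -1.139]
contact_force: [0.1, 0.4, 0.4]
grip_width: -0.0001
t 40.15 tcp [ 0.5117 -0.0837  0.0541] F [0.1 0.4 0.4] w -0.0001
[[0.003, 0.996, 0.091], [0.0, 0.091, -0.996], [-1.0, 0.003, 0.0]] j [-0.39  0.53  0.55  2.1  -0.46  0.63  0.57]
[-46.82569696 141.28856433]
```

```bash
python3 -m pendant '[0,0,1,9.5,0.175, 0,0,1,9.5,0.175, 0,0,1,9.5,0.175, 0,0,0,2,0, 0,0,0,0,0]'
python3 - <<'E'
from h import *
o=st(); print(w2r(o['tcp_pos']))
E
python3 -m pendant '[0,0,0,3,0, 0,0,0,0,0]'
```

```text
clock: 40.78
tcp_pos: [0.5098, -0.1132, 0.0528]
orientation: [1.519, 0.975, -1.517]
contact_force: [-0.7, -0.8, -0.0]
grip_width: 0.0001
t 40.77 tcp [ 0.5098 -0.1132  0.0528] F [-0.7 -0.8 -0. ] w 0.0001
[[0.001, 0.909, -0.416], [0.001, -0.416, -0.909], [-1.0, 0.0, -0.001]] j [-0.42  0.58  0.68  2.09 -0.59  0.67  0.23]
[-36.04026204 113.77601943]
clock: 41.02
tcp_pos: [0.5095, -0.1137, 0.0526]
orientation: [1.521, 0.977, -1.517]
contact_force: [2.0, 5.9, 2.2]
grip_width: -0.0001
```

```bash
python3 -m pendant '[0,0,0,2,0, 0,0,0,2,0, 0,0,0,0,0]'
python3 -m pendant '[0,0,0,-12,0, 0,-50,0,0,0, 0,-50,0,0,0, 0,-50,0,0,0]'
python3 - <<'E'
from h import *
st(); plan([*r2w(60,40),.30],65)
E
```

```text
clock: 41.4
tcp_pos: [0.5094, -0.1139, 0.0526]
orientation: [1.523, 0.981, -1.512]
contact_force: [5.8, 15.3, 2.8]
grip_width: -0.0001
clock: 41.9
tcp_pos: [0.5111, -0.1092, 0.2035]
orientation: [1.52, 0.972, -1.522]
contact_force: [1.0, 0.7, 0.2]
grip_width: -0.0001
t 41.9 tcp [ 0.5111 -0.1092  0.2035] F [1.  0.7 0.2] w -0.0001
[[-0.001, 0.908, -0.42], [-0.001, -0.42, -0.908], [-1.0, -0.001, 0.001]] j [-0.64  0.36  0.91  1.99 -0.35  0.96  0.02]
yaw -24.8 n 10 [[-10, 10, 8, np.float64(-0.157)], [-9, 8, 9, np.float64(-0.157)], [-10, 7, 10, np.float64(-0.157)], [-10, 5, 12, np.float64(-0.157)], [-9, 3, 12, np.float64(-0.157)], [-10, 1, 12, np.float64(-0.157)], [-10, 0, 12, np.float64(-0.157)], [-9, -3, 12, np.float64(-0.157)], [-10, -5, 12, np.float64(-0.157)], [-9, -6, 11, np.float64(-0.157)]]
```

```bash
python3 -m pendant '[0,-10,10,8,-0.157, 0,-9,8,9,-0.157, 0,-10,7,10,-0.157, 0,-10,5,12,-0.157, 0,-9,3,12,-0.157, 0,-10,1,12,-0.157, 0,-10,0,12,-0.157, 0,-9,-3,12,-0.157, 0,-10,-5,12,-0.157, 0,-9,-6,11,-0.157, 0,0,0,0,0]'
python3 - <<'E'
from h import *
st(); p,d=snap('wrist','w9.png'); W=cloud('wrist',d); q=w2r(W); Z=W[...,2]
P_=p.astype(int); s=(P_[...,0]>140)&(P_[...,1]<80)&(P_[...,2]<80)&(Z>.07)&(Z<.1)
k=np.median(q[s],axis=0); print('knob',s.sum(),k,'angle',np.arctan2(k[0]+92,k[1]-94))
plan([*m2w(0,0),.32],115)
E
```

```text
clock: 43.28
tcp_pos: [0.5661, -0.2221, 0.2987]
orientation: [0.343, 1.543, -0.344]
contact_force: [0.3, -0.4, 0.4]
grip_width: 0.0001
t 43.27 tcp [ 0.5661 -0.2221  0.2987] F [ 0.3 -0.4  0.4] w 0.0001
[[0.001, 0.424, 0.906], [-0.001, 0.906, -0.424], [-1.0, -0.001, 0.001]] j [-0.17  0.34  0.58  1.67 -0.2   1.18  1.59]
knob 110 [-35.52728368  92.83920477] angle 1.5913484068530546
yaw 64.9 n 10 [[-2, 43, -25, np.float64(-0.088)], [-2, 45, -22, np.float64(-0.088)], [-3, 46, -18, np.float64(-0.088)], [-2, 48, -13, np.float64(-0.088)], [-2, 49, -9, np.float64(-0.088)], [-2, 50, -5, np.float64(-0.088)], [-2, 49, -1, np.float64(-0.088)], [-3, 50, 4, np.float64(-0.088)], [-2, 49, 9, np.float64(-0.088)], [-2, 48, 12, np.float64(-0.088)]]
```

View pics/w9.png

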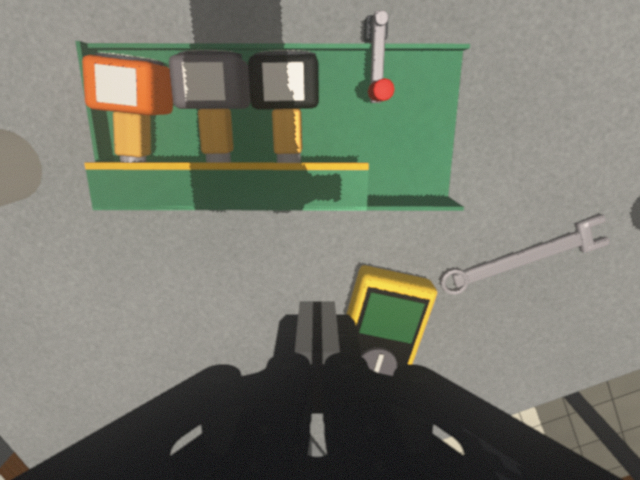

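The latch is closed across the channel, with its pivot at (380,18) and knob at (381,90). All three gauges are behind it with their nipples under the lip. Next I check the manifold.

```bash
python3 -m pendant '[0,-2,43,-25,-0.088, 0,-2,45,-22,-0.088, 0,-3,46,-18,-0.088, 0,-2,48,-13,-0.088, 0,-2,49,-9,-0.088, 0,-2,50,-5,-0.088, 0,-2,49,-1,-0.088, 0,-3,50,4,-0.088, 0,-2,49,9,-0.088, 0,-2,48,12,-0.088, 0,0,0,0,0]'
python3 - <<'E'
from h import *
st(); p,d=snap('wrist','w10.png'); W=cloud('wrist',d); q=w2m(W); Z=W[...,2]
hsv=cv2.cvtColor(p,cv2.COLOR_RGB2HSV); P_=p.astype(int)
b=(P_[...,2]>P_[...,0]+40)&(Z>.06)&(Z<.12)
for y0 in (-95,0,95):
    m=(abs(q[...,1]-y0)<30)&(Z>.06)&(Z<.12)
    f=m&(abs(q[...,1]-y0)<8)&(Z>.085)&(q[...,0]<-20)
    print(y0,'rim x',np.percentile(q[...,0][m&b],[5,50,95]).round(1),'barrel front',np.percentile(q[...,0][f],[2]).round(1))
s=(hsv[...,0]>18)&(hsv[...,0]<32)&(hsv[...,1]>140)&(Z>.132)&(Z<.145); k,l,t,_=cv2.connectedComponentsWithStats(s.astype(np.uint8)); Q=q[l==1+t[1:,4].argmax()]; print('lever',len(Q),np.percentile(Q,[1,50,99],axis=0).round(1)); c=Q.mean(0); print('angle',np.arctan2(-(c[1]+4.5),c[0]-53.8))
E
```

```text
clock: 44.7
tcp_pos: [0.5128, 0.2795, 0.3191]
orientation: [-0.353, 1.544, 0.355]
contact_force: [-0.4, 0.2, -0.5]
grip_width: 0.0002
t 44.7 tcp [0.5128 0.2795 0.3191] F [-0.4  0.2 -0.5] w 0.0002
[[-0.002, -0.436, 0.9], [0.001, 0.9, 0.436], [-1.0, 0.002, -0.002]] j [-0.77  0.26  0.2   1.68 -0.06  1.21  1.47]
-95 rim x [-24.5 -22.4 -20.2] barrel front [-58.9]Traceback (most recent call last):
  File "<stdin>", line 8, in <module>
    return _quantile_unchecked(
        a, q, axis, out, overwrite_input, method, keepdims, weights)
    return _ureduce(a,
                    func=_quantile_ureduce_func,
    ...<5 lines>...
                    overwrite_input=overwrite_input,
                    method=method)
    r = func(a, **kwargs)
    result = _quantile(arr,
                       quantiles=q,
    ...<2 lines>...
                       out=out,
                       weights=wgt)
    slices_having_nans = np.isnan(arr[-1, ...])
                                  ~~~^^^^^^^^^
IndexError: index -1 is out of bounds for axis 0 with size 0
```

View pics/w10.png

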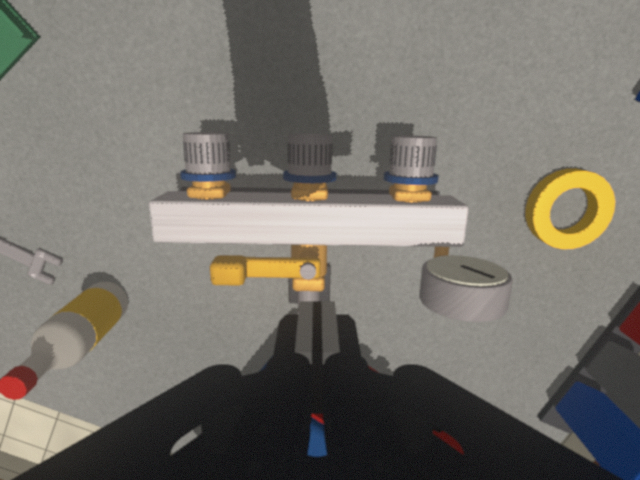

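All three sleeves look equally far forward, with rims at rows 175–180. The lever lies across at (228,270). I'll finish the numbers with a looser colour test.

```bash
python3 - <<'E'
from h import *
p,d=snap('wrist'); W=cloud('wrist',d); q=w2m(W); Z=W[...,2]; hsv=cv2.cvtColor(p,cv2.COLOR_RGB2HSV)
for y0 in (-95,0,95):
    f=(abs(q[...,1]-y0)<8)&(Z>.085)&(Z<.105)&(q[...,0]<-12); print(y0,'barrel front/rim back',np.percentile(q[...,0][f],[2,98]).round(1))
s=(hsv[...,0]>15)&(hsv[...,0]<32)&(hsv[...,1]>120)&(Z>.13)&(Z<.145)&(q[...,0]<90); k,l,t,_=cv2.connectedComponentsWithStats(s.astype(np.uint8)); Q=q[l==1+t[1:,4].argmax()]; print('lever',len(Q),np.percentile(Q,[1,50,99],axis=0).round(1)); Q=Q[Q[:,1]<-55]; c=np.median(Q,axis=0); print(c,'angle',np.arctan2(-(c[1]+4.5),c[0]-53.8))
E
```

```text
-95 barrel front/rim back [-58.1 -13. ]
0 barrel front/rim back [-57. -13.]
95 barrel front/rim back [-57. -13.]
lever 842 [[ 43.4 -84.3]
 [ 51.7 -69.8]
 [ 63.6 -56.4]]
[ 51.72752154 -69.84862984] angle 1.6024998845178982
```

```bash
python3 - <<'E'
from h import *
st(); print(r.hand_in())
E
```

```text
t 44.8 tcp [0.5147 0.2743 0.3194] F [ 0.4 -0.7  0.7] w -0.0003
[[-0.001, -0.43, 0.903], [-0.001, 0.903, 0.43], [-1.0, -0.001, -0.002]] j [-0.76  0.26  0.2   1.68 -0.05  1.21  1.47]
the job is handed in; nothing more can be done
None
```

I closed the valve with gauges A and C still coupled, then uncoupled both and slid them into the rack, followed by D from the bench. Coupling 3 was empty from the start, and gauge B was absent. I then swung the latch closed and handed in at 44.8 s.

**Last checks:**
- **Valve:** the lever reads about 1.60 rad and was pushed against its stop.
- **Latch:** it reads about 1.59 rad, also at its stop.
- **Gauges:** all three lie flat with their nipples under the lip. The last housing ends at about rack y = +39 mm, so all are well past the latch.
- **Sleeves:** all three barrel fronts are within about 1 mm of each other, at the home place.
- **Robot:** it was touching nothing at hand-in.

**Disagreements and gaps:**
- D had been nudged a few centimetres during the run, so I found it again before gripping.
- The orange gauge (C) stands about 15 mm short of the end stop, with small gaps between the gauges. They are not packed tight.
- The first sleeve and lever measurement failed on its colour thresholds. The repeat with looser ones agreed with the picture.
- I did not measure the bystanders again. Those in the later pictures looked unmoved.

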